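# Transfer a row of unlabelled samples between racks in order

## Task

Move the four white samples from the four-bay rack into the four empty bays of the five-bay rack, one in each, keeping their left-to-right order, because nothing is labelled and the place in the row is the only record of which sample is which. Set each one down upright on the floor of its bay without dropping it. Leave the brown reference bottle in its bay and simply skip that bay.

Things in the scene. Friction and masses are not known exactly. Their poses are not given: they have to be found in the camera images.
- tall_mid (a point): Centre, half-way up, of the tall round white bottle, 140 high, body 48 across; grey round screw cap 38 across and 28 high, the top 28 of the height; under it a neck 30 across for 12, then the shoulder. Sizes in mm, z up its axis; 0.1 to 0.22 kg, loose.
- square_mid (a point): Centre, half-way up, of the square white bottle, 120 high, body 44 x 44; grey round screw cap 32 across and 24 high, the top 24 of the height; under it a neck 26 across for 8, then the shoulder. x and y are square to its sides, which stand within 0.12 rad of its rack's. Sizes in mm, z up its axis; 0.1 to 0.22 kg, loose.
- jar_mid (a point): Centre, half-way up, of the squat wide white jar, 102 high, body 50 across; grey screw cap 53 across and 27 high, the top 27 of the height, as wide as the jar. Sizes in mm, z up its axis; 0.1 to 0.22 kg, loose.
- cone_mid (a point): Centre, half-way up, of the conical white bottle, 124 high, foot 50 across, tapering to a neck 22 across; grey round screw cap 28 across and 26 high, the top 26 of the height; under it 13 of neck, then the cone widens. Sizes in mm, z up its axis; 0.1 to 0.22 kg, loose.
- bay_tall: The bay of the four-bay blue rack where the tall round bottle stands at the start; fixed. The bays, 74 mm apart, form a row along y (+y to the robot's left when unturned; x across). Origin under the bay's centre, 6 mm above the bench; its floor is 10 mm, its rail tops 52 mm above the bench. Open on top, 68 x 68 mm inside.
- bay_square: The bay of the four-bay blue rack where the square bottle stands at the start; fixed. The bays, 74 mm apart, form a row along y (+y to the robot's left when unturned; x across). Origin under the bay's centre, 6 mm above the bench; its floor is 10 mm, its rail tops 52 mm above the bench. Open on top, 68 x 68 mm inside.
- bay_jar: The bay of the four-bay blue rack where the squat wide jar stands at the start; fixed. The bays, 74 mm apart, form a row along y (+y to the robot's left when unturned; x across). Origin under the bay's centre, 6 mm above the bench; its floor is 10 mm, its rail tops 52 mm above the bench. Open on top, 68 x 68 mm inside.
- bay_cone: The bay of the four-bay blue rack where the conical bottle stands at the start; fixed. The bays, 74 mm apart, form a row along y (+y to the robot's left when unturned; x across). Origin under the bay's centre, 6 mm above the bench; its floor is 10 mm, its rail tops 52 mm above the bench. Open on top, 68 x 68 mm inside.
- dst: The five-bay blue rack to fill, fixed. Origin on the bench under its centre; y along the row (+y to the robot's left when unturned), x across. Bay centres at x = 0, y = -148, -74, 0, 74, 148 mm; each 68 x 68 mm inside, open on top. Floor 10 mm, rail tops 52 mm, end plates 56 mm above the bench. One bay (it varies) holds the reference bottle, four are empty.
- ref_mid (a point): Centre, half-way up, of the brown reference bottle with black cap and blank paper band, 112 high, 44 across, that already stands in one bay of the five-bay rack and stays there. Sizes in mm.

How it is judged:
At the end, for the whole second after the job is handed in: All four samples stand in the five-bay rack, one to a bay: within 16 mm of the bay's centre in x and y, 6 mm in height, leaning under 0.12 rad, under 0.02 m/s; their left-to-right order is that of the four-bay rack at the start; the reference is within 30 mm of its start, upright ((y of tall_mid in the frame of dst between -0.164 and -0.132 m or y of tall_mid in the frame of dst between -0.09 and -0.058 m or y of tall_mid in the frame of dst between -0.016 and 0.016 m or y of tall_mid in the frame of dst between 0.058 and 0.09 m or y of tall_mid in the frame of dst between 0.132 and 0.164 m) and x of tall_mid in the frame of dst between -0.016 and 0.016 m and z of tall_mid in the frame of dst between 0.074 and 0.086 m and angle between each of tall_mid, square_mid, jar_mid, cone_mid, ref_mid's own z axis and vertical below 0.12 rad and linear speed of each of tall, square, jar, cone below 0.02 m/s and (y of square_mid in the frame of dst between -0.164 and -0.132 m or y of square_mid in the frame of dst between -0.09 and -0.058 m or y of square_mid in the frame of dst between -0.016 and 0.016 m or y of square_mid in the frame of dst between 0.058 and 0.09 m or y of square_mid in the frame of dst between 0.132 and 0.164 m) and x of square_mid in the frame of dst between -0.016 and 0.016 m and z of square_mid in the frame of dst between 0.064 and 0.076 m and (y of jar_mid in the frame of dst between -0.164 and -0.132 m or y of jar_mid in the frame of dst between -0.09 and -0.058 m or y of jar_mid in the frame of dst between -0.016 and 0.016 m or y of jar_mid in the frame of dst between 0.058 and 0.09 m or y of jar_mid in the frame of dst between 0.132 and 0.164 m) and x of jar_mid in the frame of dst between -0.016 and 0.016 m and z of jar_mid in the frame of dst between 0.055 and 0.067 m and (y of cone_mid in the frame of dst between -0.164 and -0.132 m or y of cone_mid in the frame of dst between -0.09 and -0.058 m or y of cone_mid in the frame of dst between -0.016 and 0.016 m or y of cone_mid in the frame of dst between 0.058 and 0.09 m or y of cone_mid in the frame of dst between 0.132 and 0.164 m) and x of cone_mid in the frame of dst between -0.016 and 0.016 m and z of cone_mid in the frame of dst between 0.066 and 0.078 m and ((y of bay_tall in the frame of bay_square above 0 m and ((y of tall_mid in the frame of dst above -0.111 m and y of square_mid in the frame of dst below -0.111 m) or (y of tall_mid in the frame of dst above -0.037 m and y of square_mid in the frame of dst below -0.037 m) or (y of tall_mid in the frame of dst above 0.037 m and y of square_mid in the frame of dst below 0.037 m) or (y of tall_mid in the frame of dst above 0.111 m and y of square_mid in the frame of dst below 0.111 m))) or (y of bay_tall in the frame of bay_square below 0 m and ((y of square_mid in the frame of dst above -0.111 m and y of tall_mid in the frame of dst below -0.111 m) or (y of square_mid in the frame of dst above -0.037 m and y of tall_mid in the frame of dst below -0.037 m) or (y of square_mid in the frame of dst above 0.037 m and y of tall_mid in the frame of dst below 0.037 m) or (y of square_mid in the frame of dst above 0.111 m and y of tall_mid in the frame of dst below 0.111 m)))) and ((y of bay_tall in the frame of bay_jar above 0 m and ((y of tall_mid in the frame of dst above -0.111 m and y of jar_mid in the frame of dst below -0.111 m) or (y of tall_mid in the frame of dst above -0.037 m and y of jar_mid in the frame of dst below -0.037 m) or (y of tall_mid in the frame of dst above 0.037 m and y of jar_mid in the frame of dst below 0.037 m) or (y of tall_mid in the frame of dst above 0.111 m and y of jar_mid in the frame of dst below 0.111 m))) or (y of bay_tall in the frame of bay_jar below 0 m and ((y of jar_mid in the frame of dst above -0.111 m and y of tall_mid in the frame of dst below -0.111 m) or (y of jar_mid in the frame of dst above -0.037 m and y of tall_mid in the frame of dst below -0.037 m) or (y of jar_mid in the frame of dst above 0.037 m and y of tall_mid in the frame of dst below 0.037 m) or (y of jar_mid in the frame of dst above 0.111 m and y of tall_mid in the frame of dst below 0.111 m)))) and ((y of bay_tall in the frame of bay_cone above 0 m and ((y of tall_mid in the frame of dst above -0.111 m and y of cone_mid in the frame of dst below -0.111 m) or (y of tall_mid in the frame of dst above -0.037 m and y of cone_mid in the frame of dst below -0.037 m) or (y of tall_mid in the frame of dst above 0.037 m and y of cone_mid in the frame of dst below 0.037 m) or (y of tall_mid in the frame of dst above 0.111 m and y of cone_mid in the frame of dst below 0.111 m))) or (y of bay_tall in the frame of bay_cone below 0 m and ((y of cone_mid in the frame of dst above -0.111 m and y of tall_mid in the frame of dst below -0.111 m) or (y of cone_mid in the frame of dst above -0.037 m and y of tall_mid in the frame of dst below -0.037 m) or (y of cone_mid in the frame of dst above 0.037 m and y of tall_mid in the frame of dst below 0.037 m) or (y of cone_mid in the frame of dst above 0.111 m and y of tall_mid in the frame of dst below 0.111 m)))) and ((y of bay_square in the frame of bay_jar above 0 m and ((y of square_mid in the frame of dst above -0.111 m and y of jar_mid in the frame of dst below -0.111 m) or (y of square_mid in the frame of dst above -0.037 m and y of jar_mid in the frame of dst below -0.037 m) or (y of square_mid in the frame of dst above 0.037 m and y of jar_mid in the frame of dst below 0.037 m) or (y of square_mid in the frame of dst above 0.111 m and y of jar_mid in the frame of dst below 0.111 m))) or (y of bay_square in the frame of bay_jar below 0 m and ((y of jar_mid in the frame of dst above -0.111 m and y of square_mid in the frame of dst below -0.111 m) or (y of jar_mid in the frame of dst above -0.037 m and y of square_mid in the frame of dst below -0.037 m) or (y of jar_mid in the frame of dst above 0.037 m and y of square_mid in the frame of dst below 0.037 m) or (y of jar_mid in the frame of dst above 0.111 m and y of square_mid in the frame of dst below 0.111 m)))) and ((y of bay_square in the frame of bay_cone above 0 m and ((y of square_mid in the frame of dst above -0.111 m and y of cone_mid in the frame of dst below -0.111 m) or (y of square_mid in the frame of dst above -0.037 m and y of cone_mid in the frame of dst below -0.037 m) or (y of square_mid in the frame of dst above 0.037 m and y of cone_mid in the frame of dst below 0.037 m) or (y of square_mid in the frame of dst above 0.111 m and y of cone_mid in the frame of dst below 0.111 m))) or (y of bay_square in the frame of bay_cone below 0 m and ((y of cone_mid in the frame of dst above -0.111 m and y of square_mid in the frame of dst below -0.111 m) or (y of cone_mid in the frame of dst above -0.037 m and y of square_mid in the frame of dst below -0.037 m) or (y of cone_mid in the frame of dst above 0.037 m and y of square_mid in the frame of dst below 0.037 m) or (y of cone_mid in the frame of dst above 0.111 m and y of square_mid in the frame of dst below 0.111 m)))) and ((y of bay_jar in the frame of bay_cone above 0 m and ((y of jar_mid in the frame of dst above -0.111 m and y of cone_mid in the frame of dst below -0.111 m) or (y of jar_mid in the frame of dst above -0.037 m and y of cone_mid in the frame of dst below -0.037 m) or (y of jar_mid in the frame of dst above 0.037 m and y of cone_mid in the frame of dst below 0.037 m) or (y of jar_mid in the frame of dst above 0.111 m and y of cone_mid in the frame of dst below 0.111 m))) or (y of bay_jar in the frame of bay_cone below 0 m and ((y of cone_mid in the frame of dst above -0.111 m and y of jar_mid in the frame of dst below -0.111 m) or (y of cone_mid in the frame of dst above -0.037 m and y of jar_mid in the frame of dst below -0.037 m) or (y of cone_mid in the frame of dst above 0.037 m and y of jar_mid in the frame of dst below 0.037 m) or (y of cone_mid in the frame of dst above 0.111 m and y of jar_mid in the frame of dst below 0.111 m)))) and distance of ref_mid from where it was at the start of the episode below 0.03 m); the robot touches nothing.
It fails at once if a sample is dropped: it moves faster than 0.7 m/s with no finger on it ((contact force between the fingers and tall below 0.05 N and linear speed of tall above 0.7 m/s) or (contact force between the fingers and square below 0.05 N and linear speed of square above 0.7 m/s) or (contact force between the fingers and jar below 0.05 N and linear speed of jar above 0.7 m/s) or (contact force between the fingers and cone below 0.05 N and linear speed of cone above 0.7 m/s)).
It fails at once if a sample is laid over, more than 0.9 rad from upright (angle between any of tall_mid, square_mid, jar_mid, cone_mid's own z axis and vertical above 0.9 rad).
It fails at once if the reference bottle is taken out or knocked away (over 30 mm) or leans more than 0.5 rad (distance of ref_mid from where it was at the start of the episode above 0.03 m or angle between ref_mid's own z axis and vertical above 0.5 rad).
It also fails if it takes over 99 s, if anything falls off the work surface, if the arm or the gripper's body presses on something with over 40 N, if the wrist force passes 120 N, or if a joint passes its speed limit or range.

## Robot

A 7-joint arm with a two-finger parallel gripper is mounted at the origin on the work surface. World frame = base frame: x ahead of the robot, y to its left, z up, the work surface at z = 0. Lengths are in m, angles in rad, forces in N, time in s.
With the tool pointing down it reaches from about 0.425 to 1.025 m from the base axis. Payload 3.6 kg.
Tool frame: the origin (TCP) lies between the finger pads; the fingertips stand nose_length ahead of it and the grasp point (between the pads) lies 11 mm behind it (nose_length is the distance from the TCP to the fingertips, in m); z points along the fingers, x is the direction in which the jaws open and shut, and the axes are right-handed (so a half turn about z gives the same grasp; the last joint's range is limited). The gripper opens to 85 mm and grips with 20 to 120 N. Pads are 22 mm wide; open, the fingers measure 114 mm over their backs; the gripper's body (76 mm by 85 mm) begins 54 mm behind the grasp point. The pads swing forward as they close: fully open they stand 13 mm farther back than shut.
Start: joints at [-1.208, 0.591, 0.048, 1.609, -0.033, 0.943, -0.034], TCP at [0.32, 0.651, 0.239] pointing down, gripper open.
Joint ranges: [-2.69, 2.69], [-0.47, 2.24], [-1.27, 1.36], [0.19, 2.51], [-1.53, 4.68], [0.08, 2.07], [-3.09, 3.09]. Speed limits (rad/s): [2.57, 2.57, 3.14, 3.14, 3.14, 3.14, 3.14].

## Interface

Orientations are given as a rotation vector (axis times angle).
In Python, from station import read_state, get_image, finish_job, silhouettes, nose_length gives the robot as it stands.
- The arm moves only by the tool drive_tool, never from a script. Its argument "targets" is a list of rows, each an object of numbers: "tx", "ty", "tz": the shift along the tool's x, y, z each as a share of 80 cm, from -1 to 1; "rx", "ry", "rz": the turn, a rotation vector about the tool's x, y, z each as a share of 180 degrees, from -1 to 1. A call has 1 to 10 rows; each row is the pose to reach, as a shift and turn from the pose commanded when the call began, along the tool's axes at that moment, turning the shorter way round; what a row does not reach only later rows make up. A row lasts 1/10 s, in which the tool goes at most 50 mm and 8.59 degrees, less where a joint would pass 70% of its speed; a pose out of reach is approached as far as the arm can. A call with a number of a shift or a turn outside -1 to 1 is refused whole. A call with a gripper value outside its range is refused whole. "grip" is the opening, from 0 (shut) to 1 (fully open), set as the call begins (left out, the last holds). The fingers move at their own pace and stop on an object; "squeeze" is the grip in N (left out, the last holds). Time passes only in rows, so rows that repeat a pose let the fingers close. It gives the time, the measured TCP pose, the force and the opening at its end, in the units of the state.
- read_state(): the state, without advancing time (a new reading comes with each control period).
- get_image(name): name is "side" or "top"; returns a dict with "image" (384x512x3 uint8, red, green, blue), "fx", "fy", "cx", "cy" (pixels), "D" ([k1, k2, p1, p2, k3] as OpenCV has them; the pictures are not rectified), "R" (3x3) and "t" (3): a world point X has camera coordinates R X + t. Camera axes: x right, y down, z forward; pixel columns grow to the right and rows downward; lengths in m; the calibration is good to about 2 mm. A picture is of the moment at which its call begins. There is no depth.
- finish_job(): hands the job in, once; it reports no verdict.
Trained networks look in the newest picture that a camera, given by its name, has taken for a name from the list of things; names that differ only in an ending like _2 or _b are one class to them, and where a whole thing is asked for, a point or a joint stands for the part that bears it (a point fixed in the world has none). Each returns a list of dicts, best first, with "conf" (0 to 1); they miss things now and then, are a little off and sometimes report something else, mostly with a low value. They report only what shows in the picture. A call takes as long as a camera call.
- silhouettes(query, camera): "region" (384x512 bool, what is visible of it) and "extent" ([left, top, right, bottom] in pixels, round what is visible of it).
The state is a dict: "t": time; "qpos": joint angles; "joint_vel": joint speeds; "tau": joint torques, N m; "tool_pos": TCP position; "tcp_rot": TCP orientation; "force": force on the tool from outside, world axes, zero at the start; "torque": the same for the moment, N m; "width": opening from 0.0 (shut) to 1.0 (fully open).
Only numpy, scipy, OpenCV 4.12 (cv2) and the standard library are available. Lean on these libraries where they do the work, as an engineer would, in place of code of your own. Each camera call takes 0.05 s, during which the arm holds its last target.

## Working session

There is one attempt and no reset: what is moved stays moved. The work goes in short steps, Python scripts to look and compute and a tool call to move; the robot and the scene stay as the last step left them, time stands still between calls to the robot, and variables do not carry over. Pictures are saved under pics/ and viewed, and the job is handed in when it is done.

Besides the shell and the picture viewer there is one more tool, called as name(argument=value, ...) on one line, values as JSON. drive_tool: Moves the arm, as the interface text tells. Its arguments: {"type":"object","properties":{"targets":{"type":"array","items":{"type":"object","properties":{"tx":{"type":"number","minimum":-1,"maximum":1},"ty":{"type":"number","minimum":-1,"maximum":1},"tz":{"type":"number","minimum":-1,"maximum":1},"rx":{"type":"number","minimum":-1,"maximum":1},"ry":{"type":"number","minimum":-1,"maximum":1},"rz":{"type":"number","minimum":-1,"maximum":1}}}},"grip":{"type":"number"},"squeeze":{"type":"number"}},"required":["targets"]}

```bash
ls; mkdir -p pics
python3 - <<'E'
from station import *
import station,cv2
s=read_state(); print(s); print(nose_length if not callable(nose_length) else nose_length())
for n in("side","top"):
    d=get_image(n); cv2.imwrite(f"pics/{n}0.png",d["image"][:,:,::-1]); print({k:v for k,v in d.items() if k!="image"})
E
```

```text
pics
{'t': 0.0, 'qpos': array([-1.2075049 ,  0.59217138,  0.04828558,  1.60987709, -0.03328149,
        0.94271088, -0.03370462]), 'joint_vel': array([-0.00135714, -0.00226289,  0.00141617, -0.00140204,  0.00076136,
        0.00019763, -0.00074556]), 'tau': array([ 1.80734296e-03, -5.48702860e+01,  1.54729206e+00, -1.98118383e+01,
        9.40339436e-03,  8.97115184e-03, -1.03054998e-05]), 'tool_pos': array([0.31939466, 0.64991318, 0.23808239]), 'tcp_rot': array([ 2.66547833,  1.66019053, -0.00302529]), 'force': array([-0.05117141,  0.41936198,  0.43002706]), 'torque': array([ 0.01206553,  0.05488139, -0.00304365]), 'width': 0.9981931891158062}
0.008
{'fx': 357.5112569781237, 'fy': 357.5112569781237, 'cx': 258.2914761839127, 'cy': 194.6596669713138, 'D': array([-0.03970732,  0.        ,  0.        ,  0.        ,  0.        ]), 'R': array([[ 9.20862542e-01, -3.89886979e-01, -5.67642701e-04],
       [-2.22844859e-01, -5.25134912e-01, -8.21324231e-01],
       [ 3.19925534e-01,  7.56453216e-01, -5.70461379e-01]]), 't': array([-0.48236752,  0.17893464,  0.64638936])}
{'fx': 402.8098692761336, 'fy': 402.8098692761336, 'cx': 248.02610481173002, 'cy': 189.0876722469765, 'D': array([-0.10964219,  0.        ,  0.        ,  0.        ,  0.        ]), 'R': array([[ 0.02268767, -0.99971708, -0.00714343],
       [-0.99632016, -0.0220187 , -0.08283311],
       [ 0.08265238,  0.00899643, -0.99653783]]), 't': array([-0.01282524,  0.53405665,  1.08496891])}
```

View pics/side0.png

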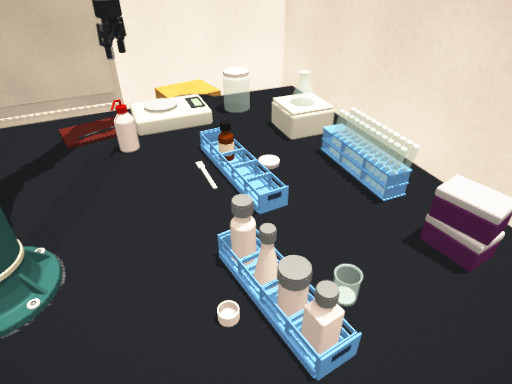

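View pics/top0.png

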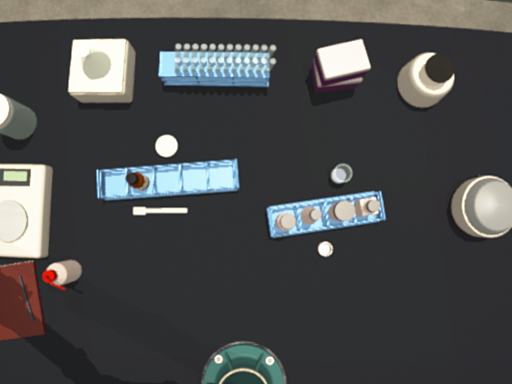

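```bash
cat > h.py <<'E'
import numpy as np,cv2
from station import *
def K(d): return np.array([[d["fx"],0,d["cx"]],[0,d["fy"],d["cy"]],[0,0,1]])
def ray(d,p):
    u=cv2.undistortPoints(np.array([[p]],float),K(d),d["D"])[0,0]
    R=d["R"];return -R.T@d["t"], R.T@np.array([u[0],u[1],1])
def atz(d,p,z):
    o,r=ray(d,p);return o+r*(z-o[2])/r[2]
def proj(d,X):
    return cv2.projectPoints(np.atleast_2d(np.array(X,float)),cv2.Rodrigues(d["R"])[0],d["t"],K(d),d["D"])[0][:,0]
def tri(ds,ps):
    A=np.zeros((3,3));b=np.zeros(3)
    for d,p in zip(ds,ps):
        o,r=ray(d,p);r=r/np.linalg.norm(r);M=np.eye(3)-np.outer(r,r);A+=M;b+=M@o
    return np.linalg.solve(A,b)
E
python3 - <<'E'
from h import *
for n in("side","top"):
    d=get_image(n); im=d["image"][:,:,::-1]
    np.savez(f"{n}0.npz",**d)
    for q in("tall_mid","square_mid","jar_mid","cone_mid","ref_mid","dst","bay_tall"):
        for r in silhouettes(q,n)[:2]: print(n,q,round(r["conf"],2),r["extent"],r["region"].sum())
    if n=="top":
        cv2.imwrite("pics/t_src.png",cv2.resize(im[180:250,255:395],None,fx=5.5,fy=5.5,interpolation=cv2.INTER_CUBIC))
        cv2.imwrite("pics/t_dst.png",cv2.resize(im[150:210,90:250],None,fx=5,fy=5,interpolation=cv2.INTER_CUBIC))
    else:
        cv2.imwrite("pics/s_src.png",cv2.resize(im[190:370,210:360],None,fx=3.3,fy=3.3,interpolation=cv2.INTER_CUBIC))
        cv2.imwrite("pics/s_dst.png",cv2.resize(im[115:215,190:295],None,fx=5.5,fy=5.5,interpolation=cv2.INTER_CUBIC))
E
```

```text
side tall_mid 0.55 [230.4, 192.2, 258.0, 265.9] 1477
side square_mid 0.86 [305.2, 281.3, 342.4, 355.2] 2029
side jar_mid 0.84 [279.9, 255.2, 316.5, 316.4] 1752
side cone_mid 0.81 [252.0, 226.9, 275.8, 286.1] 1070
side ref_mid 0.59 [215.0, 119.5, 236.1, 157.8] 462
side dst 0.97 [201.4, 128.1, 286.8, 213.0] 1182
side bay_tall 0.67 [217.3, 234.1, 260.1, 271.9] 337
side bay_tall 0.23 [231.1, 192.0, 258.8, 264.2] 1423
top square_mid 0.96 [353.2, 199.3, 379.6, 216.4] 409
top jar_mid 0.75 [328.7, 198.9, 354.6, 221.4] 439
top cone_mid 0.65 [297.5, 207.5, 320.9, 224.1] 297
top ref_mid 0.54 [123.8, 165.0, 146.3, 191.3] 344
top bay_tall 0.93 [267.4, 208.4, 299.1, 236.9] 447
top bay_tall 0.75 [330.1, 200.0, 354.1, 223.7] 425
```

View pics/t_src.png

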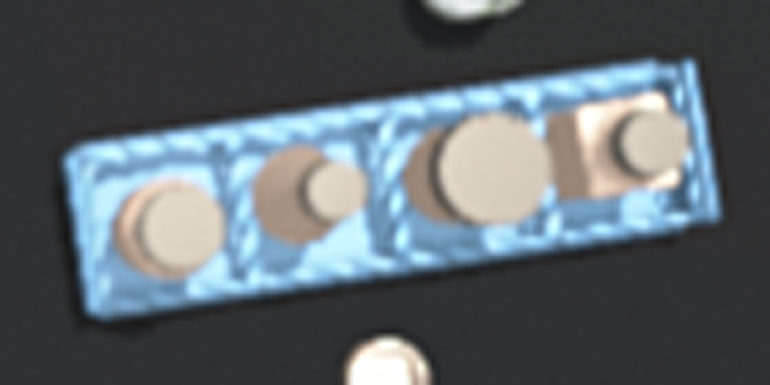

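View pics/t_dst.png

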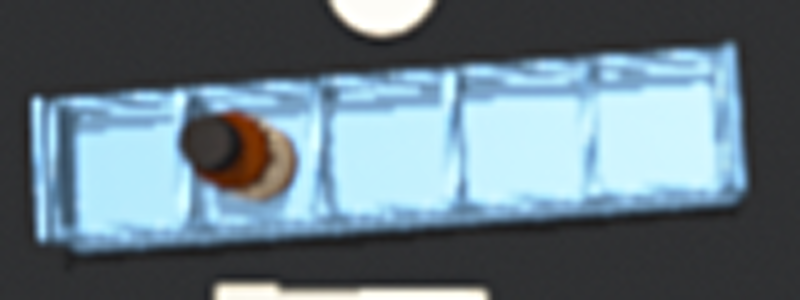

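View pics/s_src.png

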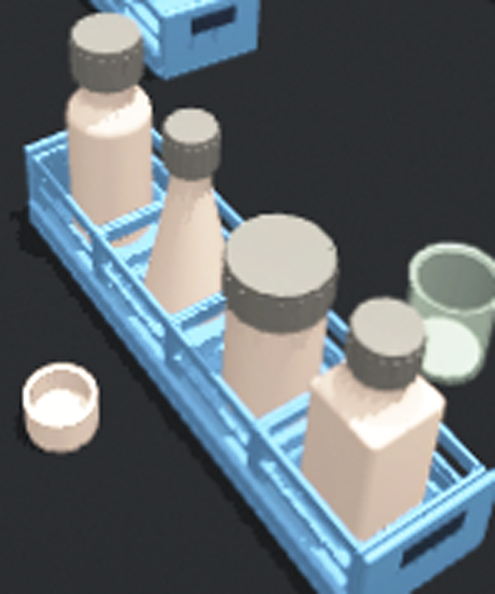

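View pics/s_dst.png

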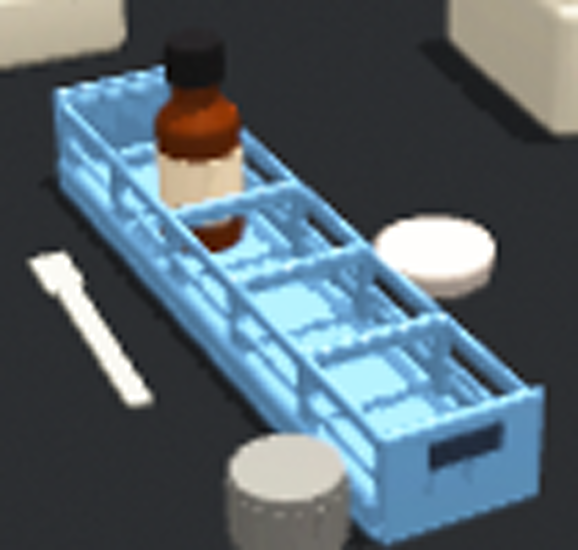

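```bash
cat > m.py <<'E'
from h import *
from scipy.optimize import least_squares
T=dict(np.load("top0.npz"));S=dict(np.load("side0.npz"))
def up(p,s,o): return [(p[0]+.5)/s-.5+o[0],(p[1]+.5)/s-.5+o[1]]
ct=dict(tall=(179,224),cone=(334,190),jar=(496,169),square=(655,144))
cs=dict(tall=(106,38),cone=(191,131),jar=(280,255),square=(388,326))
P={}
for k in ct:
    a=up(ct[k],5.5,(255,180));b=up(cs[k],3.3,(210,190))
    X=tri([T,S],[a,b]);P[k]=X
    print(k,X.round(4),(proj(T,X)[0]-a).round(1),(proj(S,X)[0]-b).round(1))
def fit(tp,sp,name):
    def res(v):
        x,y,a,L,W,z=v
        C=np.array([[sx*W/2,sy*L/2] for sy,sx in((1,1),(-1,1),(1,-1),(-1,-1))])
        R=np.array([[np.cos(a),-np.sin(a)],[np.sin(a),np.cos(a)]])
        X=np.c_[C@R.T+[x,y],np.full(4,z)]
        r=[]
        for d,q in((T,tp),(S,sp)):
            p=proj(d,X)
            for i in range(4):
                if q[i] is not None: r+=list(p[i]-q[i])
        return np.array(r)
    r=least_squares(res,[.6,0,0,.37,.07,.056]);print(name,r.x.round(4),r.fun.round(1));return r.x
# order: (+y,+x),(-y,+x),(+y,-x),(-y,-x)
dt=[up(p,5,(90,150)) for p in((35,97),(737,44),(42,243),(744,193))]
ds=[up(p,5.5,(190,115)) for p in((165,68),(542,388),(57,90),(380,440))]
D=fit(dt,ds,"dst")
st=[up(p,5.5,(255,180)) for p in((68,152),(692,62),(92,318),(717,220))]
ss=[None,None,up((28,147),3.3,(210,190)),up((355,545),3.3,(210,190))]
Q=fit(st,ss,"src")
if __name__=="__main__":
    a=D[2]
    for y in(.148,.074,0,-.074,-.148): print("bay",y,(D[0]-np.sin(a)*y).round(4),(D[1]+np.cos(a)*y).round(4))
    a=Q[2]
    for y in(.111,.037,-.037,-.111): print("sbay",y,(Q[0]-np.sin(a)*y).round(4),(Q[1]+np.cos(a)*y).round(4))
E
python3 m.py
```

```text
tall [ 0.4502 -0.0987  0.1448] [ 0.  -0.1] [-0.1  0. ]
cone [ 0.4676 -0.17    0.1294] [ 0.1 -0.3] [-0.5  0. ]
jar [ 0.4789 -0.2477  0.1109] [ 0.1 -0.2] [-0.4  0. ]
square [ 0.4915 -0.3167  0.1297] [ 0.2 -0.4] [-0.9  0.1]
dst [0.555  0.2178 0.0966 0.3824 0.0767 0.0578] [ 0.1  0.8 -0.4  0.5 -0.2 -0.3  0.3 -0.8  2.1 -0.8 -0.4  0.4 -1.5  0.2
  0.2 -0.1]
src [ 0.4708 -0.21    0.1636  0.3018  0.0774  0.0604] [ 0.9 -0.1 -1.2  0.2  0.8 -1.2 -1.   0.1 -1.4 -1.4  0.6  1. ]
bay 0.148 0.5407 0.3651
bay 0.074 0.5479 0.2914
bay 0 0.555 0.2178
bay -0.074 0.5622 0.1441
bay -0.148 0.5693 0.0705
sbay 0.111 0.4527 -0.1005
sbay 0.037 0.4648 -0.1735
sbay -0.037 0.4768 -0.2465
sbay -0.111 0.4888 -0.3195
```

Run:
```python
from m import *
out=[]
for d,(x0,x1,y0,y1,s) in((T,(90,395,150,250,2.6)),(S,(190,360,115,370,2.3))):
    im=cv2.resize(d["image"][y0:y1,x0:x1,::-1],None,fx=s,fy=s,interpolation=cv2.INTER_CUBIC)
    for V,n in((D,5),(Q,4)):
        a=V[2];R=np.array([[np.cos(a),-np.sin(a)],[np.sin(a),np.cos(a)]])
        for i in range(n):
            yc=(i-(n-1)/2)*.074
            for z,c in((.01,(0,0,255)),(.052,(0,220,0))):
                C=np.array([[.034,.034],[-.034,.034],[-.034,-.034],[.034,-.034]])+[0,yc]
                p=proj(d,np.c_[C@R.T+V[:2],np.full(4,z)])
                cv2.polylines(im,[((p-[x0,y0]+.5)*s).astype(np.int32)],True,c,1)
    cv2.imwrite(f"pics/ov{len(out)}.png",im);out.append(1)
```

```text
tall [ 0.4502 -0.0987  0.1448] [ 0.  -0.1] [-0.1  0. ]
cone [ 0.4676 -0.17    0.1294] [ 0.1 -0.3] [-0.5  0. ]
jar [ 0.4789 -0.2477  0.1109] [ 0.1 -0.2] [-0.4  0. ]
square [ 0.4915 -0.3167  0.1297] [ 0.2 -0.4] [-0.9  0.1]
dst [0.555  0.2178 0.0966 0.3824 0.0767 0.0578] [ 0.1  0.8 -0.4  0.5 -0.2 -0.3  0.3 -0.8  2.1 -0.8 -0.4  0.4 -1.5  0.2
  0.2 -0.1]
src [ 0.4708 -0.21    0.1636  0.3018  0.0774  0.0604] [ 0.9 -0.1 -1.2  0.2  0.8 -1.2 -1.   0.1 -1.4 -1.4  0.6  1. ]
```

View pics/ov0.png

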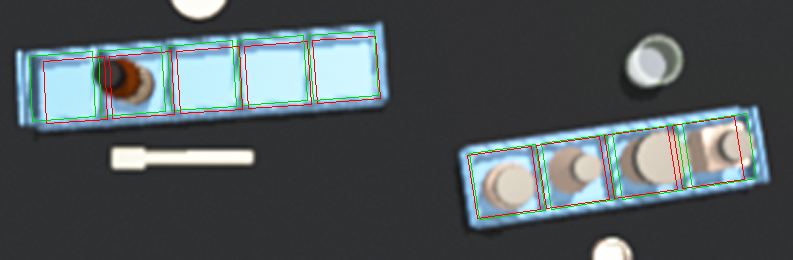

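View pics/ov1.png

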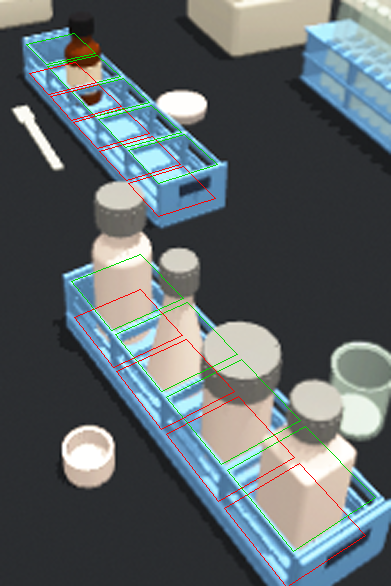

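```bash
cat > go.py <<'E'
import sys
from h import *
from scipy.spatial.transform import Rotation as Ro
# args: x y z yaw ; desired tool x along yaw, z down
def delta(x,y,z,yaw):
    s=read_state();R=Ro.from_rotvec(s["tcp_rot"])
    c,n=np.cos(yaw),np.sin(yaw)
    G=Ro.from_matrix(np.array([[c,n,0],[n,-c,0],[0,0,-1]]))
    sh=R.inv().apply(np.array([x,y,z])-s["tool_pos"])/.8
    tu=(R.inv()*G).as_rotvec()/np.pi
    return sh.round(4),tu.round(4),s
if __name__=="__main__":
    v=list(map(float,sys.argv[1:]))
    for i in range(0,len(v),4):
        a,b,s=delta(*v[i:i+4]);print("t",a,"r",b)
    print(round(s["t"],2),s["tool_pos"].round(4),s["force"].round(2),round(s["width"],3))
E
python3 go.py .5 .2 .24 .164  .45 -.1 .24 .164
```

```text
t [-0.4062  0.4506 -0.0008] r [-0.     -0.      0.3024]
t [-0.7704  0.56   -0.0009] r [-0.     -0.      0.3024]
0.9 [0.3198 0.6507 0.2393] [ 0.45  0.37 -0.69] 1.005
```

drive_tool(targets=[{"tx": -0.406,"ty": 0.45,"tz": 0,"rz": 0.302},{"tx": -0.406,"ty": 0.45,"tz": 0,"rz": 0.302},{"tx": -0.406,"ty": 0.45,"tz": 0,"rz": 0.302},{"tx": -0.406,"ty": 0.45,"tz": 0,"rz": 0.302},{"tx": -0.406,"ty": 0.45,"tz": 0,"rz": 0.302},{"tx": -0.406,"ty": 0.45,"tz": 0,"rz": 0.302},{"tx": -0.406,"ty": 0.45,"tz": 0,"rz": 0.302},{"tx": -0.406,"ty": 0.45,"tz": 0,"rz": 0.302},{"tx": -0.406,"ty": 0.45,"tz": 0,"rz": 0.302},{"tx": -0.406,"ty": 0.45,"tz": 0,"rz": 0.302}], grip=1, squeeze=50)

```text
invalid input
```

```bash
python3 go.py .4505 -.099 .22 .164
```

```text
t [-0.769   0.56    0.0241] r [-0.     -0.      0.3024]
0.9 [0.3198 0.6507 0.2393] [ 0.45  0.37 -0.69] 1.005
```

drive_tool(targets=[{"tx": -0.406,"ty": 0.45,"tz": 0.0,"rx": 0.0,"ry": 0.0,"rz": 0.302},{"tx": -0.406,"ty": 0.45,"tz": 0.0,"rx": 0.0,"ry": 0.0,"rz": 0.302},{"tx": -0.406,"ty": 0.45,"tz": 0.0,"rx": 0.0,"ry": 0.0,"rz": 0.302},{"tx": -0.406,"ty": 0.45,"tz": 0.0,"rx": 0.0,"ry": 0.0,"rz": 0.302},{"tx": -0.406,"ty": 0.45,"tz": 0.0,"rx": 0.0,"ry": 0.0,"rz": 0.302},{"tx": -0.406,"ty": 0.45,"tz": 0.0,"rx": 0.0,"ry": 0.0,"rz": 0.302},{"tx": -0.406,"ty": 0.45,"tz": 0.0,"rx": 0.0,"ry": 0.0,"rz": 0.302},{"tx": -0.406,"ty": 0.45,"tz": 0.0,"rx": 0.0,"ry": 0.0,"rz": 0.302},{"tx": -0.406,"ty": 0.45,"tz": 0.0,"rx": 0.0,"ry": 0.0,"rz": 0.302},{"tx": -0.406,"ty": 0.45,"tz": 0.0,"rx": 0.0,"ry": 0.0,"rz": 0.302}], grip=1.0, squeeze=50)

```text
t: 1.9
tool_pos: [0.5008, 0.1965, 0.2398]
tcp_rot: [3.131, 0.254, 0.002]
force: [-0.4, 0.9, -0.0]
width: 0.998
```

```bash
python3 go.py .4505 -.099 .22 .164
```

```text
t [-0.1216  0.3544  0.025 ] r [ 0.0003 -0.0003 -0.0007]
1.9 [0.5008 0.1965 0.2398] [-0.42  0.86 -0.03] 0.998
```

drive_tool(targets=[{"tx": -0.1216,"ty": 0.354,"tz": 0.025,"rx": 0.0,"ry": 0.0,"rz": 0.0},{"tx": -0.1216,"ty": 0.354,"tz": 0.025,"rx": 0.0,"ry": 0.0,"rz": 0.0},{"tx": -0.1216,"ty": 0.354,"tz": 0.025,"rx": 0.0,"ry": 0.0,"rz": 0.0},{"tx": -0.1216,"ty": 0.354,"tz": 0.025,"rx": 0.0,"ry": 0.0,"rz": 0.0},{"tx": -0.1216,"ty": 0.354,"tz": 0.025,"rx": 0.0,"ry": 0.0,"rz": 0.0},{"tx": -0.1216,"ty": 0.354,"tz": 0.025,"rx": 0.0,"ry": 0.0,"rz": 0.0},{"tx": -0.1216,"ty": 0.354,"tz": 0.025,"rx": 0.0,"ry": 0.0,"rz": 0.0},{"tx": -0.1216,"ty": 0.354,"tz": 0.025,"rx": 0.0,"ry": 0.0,"rz": 0.0},{"tx": -0.1216,"ty": 0.354,"tz": 0.025,"rx": 0.0,"ry": 0.0,"rz": 0.0}])

```text
t: 2.8
tool_pos: [0.4508, -0.0939, 0.2194]
tcp_rot: [-3.13, -0.262, -0.001]
force: [0.3, 0.5, 0.9]
width: 1.005
```

```bash
python3 go.py .4505 -.099 .122 .164
python3 - <<'E'
from h import *
for n in("side","top"):
    d=get_image(n); cv2.imwrite(f"pics/{n}1.png",d["image"][:,:,::-1])
E
```

```text
t [-0.0015  0.0063  0.1218] r [-0.0001 -0.0002  0.0009]
2.8 [ 0.4508 -0.0939  0.2194] [0.34 0.55 0.86] 1.005
```

View pics/side1.png

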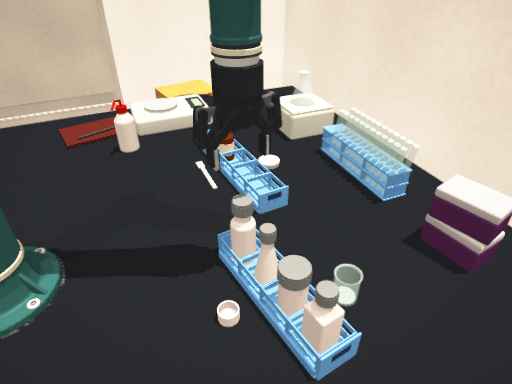

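The gripper stands over the tall bottle (cap around px 242,205), with the fingers on either side of it.

```bash
python3 go.py .4505 -.099 .122 .164
```

```text
t [-0.0017  0.0071  0.1217] r [-0.0001 -0.0001  0.0015]
2.9 [ 0.4509 -0.0932  0.2194] [-1.57  0.39 -0.91] 1.003
```

drive_tool(targets=[{"tx": -0.0017,"ty": 0.007,"tz": 0.03,"rx": 0.0,"ry": 0.0,"rz": 0.0},{"tx": -0.0017,"ty": 0.007,"tz": 0.06,"rx": 0.0,"ry": 0.0,"rz": 0.0},{"tx": -0.0017,"ty": 0.007,"tz": 0.09,"rx": 0.0,"ry": 0.0,"rz": 0.0},{"tx": -0.0017,"ty": 0.007,"tz": 0.11,"rx": 0.0,"ry": 0.0,"rz": 0.0},{"tx": -0.0017,"ty": 0.007,"tz": 0.122,"rx": 0.0,"ry": 0.0,"rz": 0.0},{"tx": -0.0017,"ty": 0.007,"tz": 0.122,"rx": 0.0,"ry": 0.0,"rz": 0.0}])

```text
t: 3.5
tool_pos: [0.4496, -0.0995, 0.1208]
tcp_rot: [-3.13, -0.263, 0.003]
force: [-0.2, -0.3, 0.7]
width: 1.001
```

drive_tool(targets=[{"tx": 0.0,"ty": 0.0,"tz": 0.0,"rx": 0.0,"ry": 0.0,"rz": 0.0},{"tx": 0.0,"ty": 0.0,"tz": 0.0,"rx": 0.0,"ry": 0.0,"rz": 0.0},{"tx": 0.0,"ty": 0.0,"tz": 0.0,"rx": 0.0,"ry": 0.0,"rz": 0.0},{"tx": 0.0,"ty": 0.0,"tz": 0.0,"rx": 0.0,"ry": 0.0,"rz": 0.0},{"tx": 0.0,"ty": 0.0,"tz": 0.0,"rx": 0.0,"ry": 0.0,"rz": 0.0},{"tx": 0.0,"ty": 0.0,"tz": 0.0,"rx": 0.0,"ry": 0.0,"rz": 0.0}], grip=0.0, squeeze=50)

```text
t: 4.1
tool_pos: [0.4503, -0.1008, 0.1226]
tcp_rot: [-3.131, -0.259, -0.002]
force: [-1.8, -0.1, 5.7]
width: 0.433
```

```bash
python3 go.py .4505 -.099 .27 .164;python3 - <<'E'
from h import *
for n in("side","top"):
    d=get_image(n); cv2.imwrite(f"pics/{n}2.png",d["image"][:,:,::-1])
E
```

```text
t [ 0.0008 -0.0022 -0.1843] r [ 0.     -0.0005  0.0004]
4.1 [ 0.4503 -0.1008  0.1226] [-1.82 -0.05  5.66] 0.433
```

View pics/side2.png

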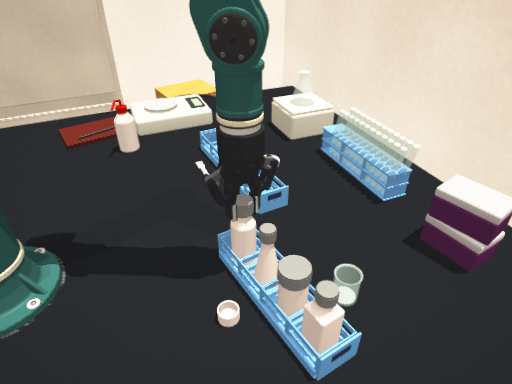

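drive_tool(targets=[{"tx": 0.0,"ty": 0.0,"tz": -0.01,"rx": 0.0,"ry": 0.0,"rz": 0.0},{"tx": 0.0,"ty": 0.0,"tz": -0.03,"rx": 0.0,"ry": 0.0,"rz": 0.0},{"tx": 0.0,"ty": 0.0,"tz": -0.06,"rx": 0.0,"ry": 0.0,"rz": 0.0},{"tx": 0.0,"ty": 0.0,"tz": -0.1,"rx": 0.0,"ry": 0.0,"rz": 0.0},{"tx": 0.0,"ty": 0.0,"tz": -0.14,"rx": 0.0,"ry": 0.0,"rz": 0.0},{"tx": 0.0,"ty": 0.0,"tz": -0.17,"rx": 0.0,"ry": 0.0,"rz": 0.0},{"tx": 0.0,"ty": 0.0,"tz": -0.185,"rx": 0.0,"ry": 0.0,"rz": 0.0},{"tx": 0.0,"ty": 0.0,"tz": -0.19,"rx": 0.0,"ry": 0.0,"rz": 0.0}])

```text
t: 5.0
tool_pos: [0.4502, -0.1007, 0.2749]
tcp_rot: [-3.131, -0.26, -0.004]
force: [0.0, -0.7, -1.8]
width: 0.433
```

```bash
python3 go.py .5407 .3651 .274 .0966;python3 - <<'E'
from h import *
for n in("side",):
    d=get_image(n); cv2.imwrite(f"pics/{n}3.png",d["image"][:,:,::-1])
E
```

```text
t [ 0.2075 -0.5557  0.0015] r [ 0.     -0.0008  0.0219]
5.0 [ 0.4502 -0.1007  0.2749] [ 0.01 -0.72 -1.8 ] 0.433
```

View pics/side3.png

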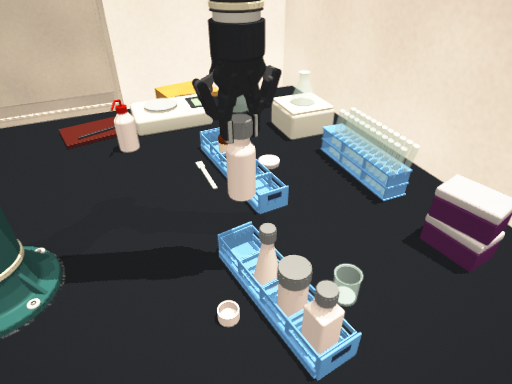

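drive_tool(targets=[{"tx": 0.006,"ty": -0.017,"tz": 0.0,"rx": 0.0,"ry": 0.0,"rz": 0.001},{"tx": 0.019,"ty": -0.05,"tz": 0.0,"rx": 0.0,"ry": 0.0,"rz": 0.002},{"tx": 0.035,"ty": -0.094,"tz": 0.0,"rx": 0.0,"ry": 0.0,"rz": 0.004},{"tx": 0.054,"ty": -0.144,"tz": 0.0,"rx": 0.0,"ry": 0.0,"rz": 0.006},{"tx": 0.073,"ty": -0.194,"tz": 0.0,"rx": 0.0,"ry": 0.0,"rz": 0.008},{"tx": 0.091,"ty": -0.244,"tz": 0.0,"rx": 0.0,"ry": 0.0,"rz": 0.01},{"tx": 0.11,"ty": -0.294,"tz": 0.0,"rx": 0.0,"ry": 0.0,"rz": 0.012},{"tx": 0.129,"ty": -0.345,"tz": 0.0,"rx": 0.0,"ry": 0.0,"rz": 0.014},{"tx": 0.146,"ty": -0.39,"tz": 0.0,"rx": 0.0,"ry": 0.0,"rz": 0.016},{"tx": 0.16,"ty": -0.43,"tz": 0.0,"rx": 0.0,"ry": 0.0,"rz": 0.018}])

```text
t: 6.05
tool_pos: [0.5186, 0.2618, 0.2715]
tcp_rot: [3.135, 0.173, -0.005]
force: [-1.0, -0.2, -1.5]
width: 0.433
```

drive_tool(targets=[{"tx": 0.014,"ty": -0.037,"tz": 0.0,"rx": 0.0,"ry": 0.0,"rz": 0.001},{"tx": 0.026,"ty": -0.067,"tz": 0.0,"rx": 0.0,"ry": 0.0,"rz": 0.002},{"tx": 0.034,"ty": -0.092,"tz": 0.0,"rx": 0.0,"ry": 0.0,"rz": 0.003},{"tx": 0.04,"ty": -0.11,"tz": 0.0,"rx": 0.0,"ry": 0.0,"rz": 0.004},{"tx": 0.044,"ty": -0.12,"tz": 0.0,"rx": 0.0,"ry": 0.0,"rz": 0.004},{"tx": 0.046,"ty": -0.125,"tz": 0.0,"rx": 0.0,"ry": 0.0,"rz": 0.004},{"tx": 0.046,"ty": -0.125,"tz": 0.0,"rx": 0.0,"ry": 0.0,"rz": 0.004},{"tx": 0.046,"ty": -0.125,"tz": 0.0,"rx": 0.0,"ry": 0.0,"rz": 0.004}])

```text
t: 6.85
tool_pos: [0.5453, 0.3616, 0.2737]
tcp_rot: [3.137, 0.149, -0.001]
force: [0.1, -1.1, -1.1]
width: 0.436
```

```bash
python3 go.py .5407 .3651 .123 .0966;python3 - <<'E'
from h import *
for n in("side","top"):
    d=get_image(n); cv2.imwrite(f"pics/{n}4.png",d["image"][:,:,::-1])
E
```

```text
t [-0.0053 -0.0051  0.1883] r [ 0.0003  0.0001 -0.0006]
6.85 [0.5453 0.3616 0.2737] [ 0.11 -1.11 -1.13] 0.436
```

View pics/side4.png

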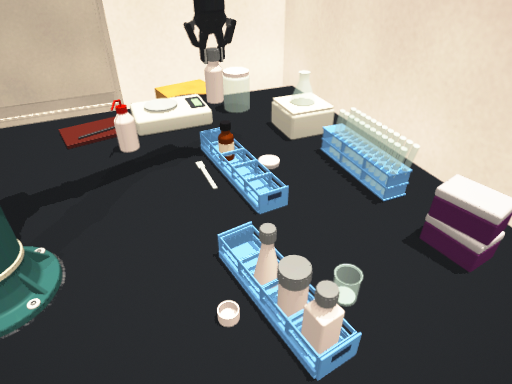

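The tall bottle hangs upright at px (214,75), ahead of the lowering into the +148 bay.

drive_tool(targets=[{"tx": -0.005,"ty": -0.005,"tz": 0.01,"rx": 0.0,"ry": 0.0,"rz": 0.0},{"tx": -0.005,"ty": -0.005,"tz": 0.035,"rx": 0.0,"ry": 0.0,"rz": 0.0},{"tx": -0.005,"ty": -0.005,"tz": 0.065,"rx": 0.0,"ry": 0.0,"rz": 0.0},{"tx": -0.005,"ty": -0.005,"tz": 0.1,"rx": 0.0,"ry": 0.0,"rz": 0.0},{"tx": -0.005,"ty": -0.005,"tz": 0.13,"rx": 0.0,"ry": 0.0,"rz": 0.0},{"tx": -0.005,"ty": -0.005,"tz": 0.155,"rx": 0.0,"ry": 0.0,"rz": 0.0},{"tx": -0.005,"ty": -0.005,"tz": 0.17,"rx": 0.0,"ry": 0.0,"rz": 0.0},{"tx": -0.005,"ty": -0.005,"tz": 0.178,"rx": 0.0,"ry": 0.0,"rz": 0.0},{"tx": -0.005,"ty": -0.005,"tz": 0.183,"rx": 0.0,"ry": 0.0,"rz": 0.0},{"tx": -0.005,"ty": -0.005,"tz": 0.183,"rx": 0.0,"ry": 0.0,"rz": 0.0}])

```text
t: 7.95
tool_pos: [0.541, 0.3668, 0.1275]
tcp_rot: [-3.138, -0.151, -0.001]
force: [0.2, -0.2, -0.9]
width: 0.43
```

```bash
python3 go.py .5407 .3651 .123 .0966;python3 - <<'E'
from h import *
for n in("side","top"):
    d=get_image(n); im=d["image"][:,:,::-1]
    c=im[60:200,160:300] if n=="side" else im[140:220,80:260]
    cv2.imwrite(f"pics/{n}5.png",cv2.resize(c,None,fx=4,fy=4,interpolation=cv2.INTER_CUBIC))
E
```

```text
t [-0.0006  0.0021  0.0056] r [-0.0001 -0.0001 -0.0002]
7.95 [0.541  0.3668 0.1275] [ 0.18 -0.23 -0.88] 0.43
```

View pics/side5.png

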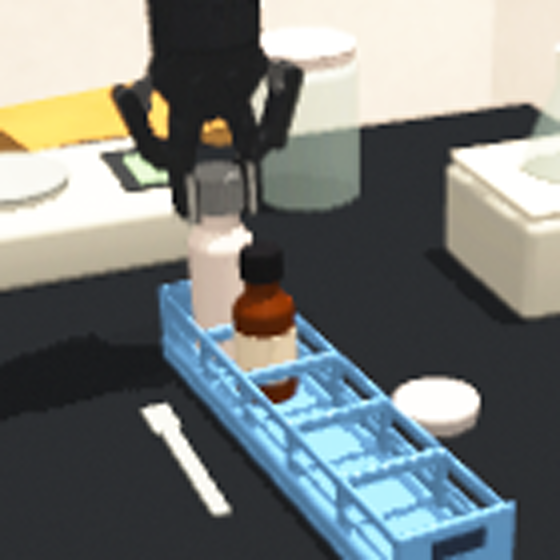

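View pics/top5.png

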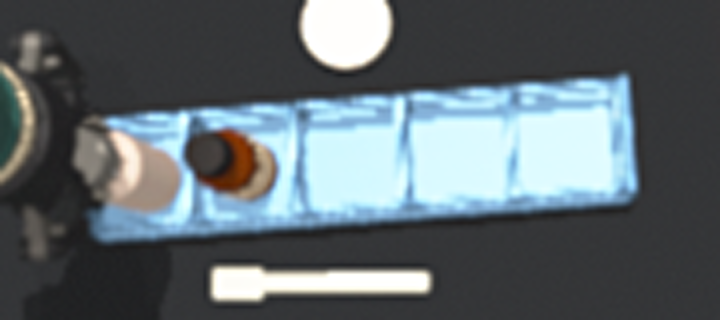

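The bottle is in the end bay, beside the reference. I'll lower the last few mm until there is contact.

drive_tool(targets=[{"tx": 0.0,"ty": 0.001,"tz": 0.002,"rx": 0.0,"ry": 0.0,"rz": 0.0},{"tx": 0.0,"ty": 0.001,"tz": 0.004,"rx": 0.0,"ry": 0.0,"rz": 0.0},{"tx": 0.0,"ty": 0.001,"tz": 0.0055,"rx": 0.0,"ry": 0.0,"rz": 0.0},{"tx": 0.0,"ty": 0.001,"tz": 0.0055,"rx": 0.0,"ry": 0.0,"rz": 0.0}])

```text
t: 8.45
tool_pos: [0.5408, 0.3658, 0.1228]
tcp_rot: [3.138, 0.151, -0.0]
force: [-0.2, 0.6, -1.3]
width: 0.43
```

drive_tool(targets=[{"tx": 0.0,"ty": 0.0,"tz": 0.001,"rx": 0.0,"ry": 0.0,"rz": 0.0},{"tx": 0.0,"ty": 0.0,"tz": 0.002,"rx": 0.0,"ry": 0.0,"rz": 0.0},{"tx": 0.0,"ty": 0.0,"tz": 0.002,"rx": 0.0,"ry": 0.0,"rz": 0.0}])

```text
t: 8.75
tool_pos: [0.541, 0.3661, 0.1227]
tcp_rot: [-3.137, -0.151, 0.0]
force: [-2.0, -1.0, 7.2]
width: 0.432
```

Contact: +7 N. I'll open the gripper.

drive_tool(targets=[{"tx": 0.0,"ty": 0.0,"tz": 0.0,"rx": 0.0,"ry": 0.0,"rz": 0.0},{"tx": 0.0,"ty": 0.0,"tz": 0.0,"rx": 0.0,"ry": 0.0,"rz": 0.0},{"tx": 0.0,"ty": 0.0,"tz": 0.0,"rx": 0.0,"ry": 0.0,"rz": 0.0},{"tx": 0.0,"ty": 0.0,"tz": 0.0,"rx": 0.0,"ry": 0.0,"rz": 0.0},{"tx": 0.0,"ty": 0.0,"tz": 0.0,"rx": 0.0,"ry": 0.0,"rz": 0.0},{"tx": 0.0,"ty": 0.0,"tz": 0.0,"rx": 0.0,"ry": 0.0,"rz": 0.0}], grip=1.0)

```text
t: 9.35
tool_pos: [0.5409, 0.3658, 0.1212]
tcp_rot: [3.138, 0.151, -0.0]
force: [-0.5, -0.2, -0.2]
width: 1.001
```

drive_tool(targets=[{"tx": 0.0,"ty": 0.0,"tz": -0.02,"rx": 0.0,"ry": 0.0,"rz": 0.0},{"tx": 0.0,"ty": 0.0,"tz": -0.06,"rx": 0.0,"ry": 0.0,"rz": 0.0},{"tx": 0.0,"ty": 0.0,"tz": -0.12,"rx": 0.0,"ry": 0.0,"rz": 0.0},{"tx": 0.0,"ty": 0.0,"tz": -0.12,"rx": 0.0,"ry": 0.0,"rz": 0.0}])

```text
t: 9.75
tool_pos: [0.5456, 0.3681, 0.2253]
tcp_rot: [-3.13, -0.15, -0.019]
force: [0.6, 0.5, -0.2]
width: 1.003
```

```bash
python3 go.py .4676 -.17 .215 .164
```

```text
t [-0.1613  0.6603  0.0062] r [-0.0021 -0.0041 -0.0218]
9.75 [0.5456 0.3681 0.2253] [ 0.59  0.45 -0.24] 1.003
```

drive_tool(targets=[{"tx": -0.16,"ty": 0.66,"tz": 0.0,"rx": 0.0,"ry": 0.0,"rz": -0.021},{"tx": -0.16,"ty": 0.66,"tz": 0.0,"rx": 0.0,"ry": 0.0,"rz": -0.021},{"tx": -0.16,"ty": 0.66,"tz": 0.0,"rx": 0.0,"ry": 0.0,"rz": -0.021},{"tx": -0.16,"ty": 0.66,"tz": 0.0,"rx": 0.0,"ry": 0.0,"rz": -0.021},{"tx": -0.16,"ty": 0.66,"tz": 0.0,"rx": 0.0,"ry": 0.0,"rz": -0.021},{"tx": -0.16,"ty": 0.66,"tz": 0.0,"rx": 0.0,"ry": 0.0,"rz": -0.021},{"tx": -0.16,"ty": 0.66,"tz": 0.0,"rx": 0.0,"ry": 0.0,"rz": -0.021},{"tx": -0.16,"ty": 0.66,"tz": 0.0,"rx": 0.0,"ry": 0.0,"rz": -0.021},{"tx": -0.16,"ty": 0.66,"tz": 0.0,"rx": 0.0,"ry": 0.0,"rz": -0.021},{"tx": -0.16,"ty": 0.66,"tz": 0.0,"rx": 0.0,"ry": 0.0,"rz": -0.021}])

```text
t: 10.75
tool_pos: [0.4702, -0.1312, 0.2184]
tcp_rot: [3.131, 0.254, 0.003]
force: [-0.8, -0.7, 0.0]
width: 1.001
```

```bash
python3 go.py .4676 -.17 .215 .164;python3 - <<'E'
from h import *
for n in("side","top"):
    d=get_image(n); im=d["image"][:,:,::-1]
    c=im[80:220,170:310] if n=="side" else im[140:220,80:260]
    cv2.imwrite(f"pics/{n}6.png",cv2.resize(c,None,fx=4,fy=4,interpolation=cv2.INTER_CUBIC))
E
```

```text
t [-0.011   0.0474  0.0042] r [ 0.0001 -0.0006 -0.0006]
10.75 [ 0.4702 -0.1312  0.2184] [-0.79 -0.68  0.05] 1.001
```

View pics/top6.png

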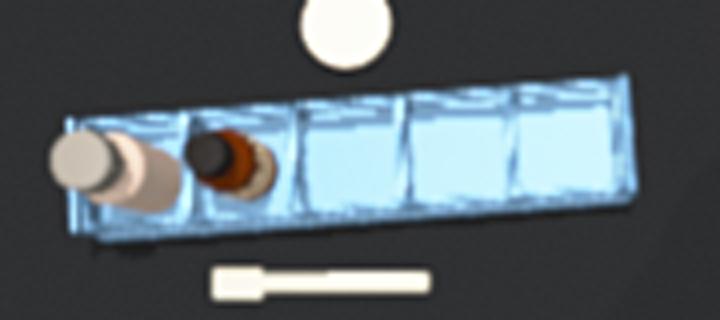

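drive_tool(targets=[{"tx": -0.011,"ty": 0.045,"tz": 0.004,"rx": 0.0,"ry": 0.0,"rz": 0.0},{"tx": -0.011,"ty": 0.045,"tz": 0.004,"rx": 0.0,"ry": 0.0,"rz": 0.0},{"tx": -0.011,"ty": 0.045,"tz": 0.004,"rx": 0.0,"ry": 0.0,"rz": 0.0},{"tx": -0.011,"ty": 0.045,"tz": 0.004,"rx": 0.0,"ry": 0.0,"rz": 0.0}])

```text
t: 11.25
tool_pos: [0.4678, -0.1649, 0.2144]
tcp_rot: [-3.131, -0.256, -0.001]
force: [0.4, 0.7, 0.2]
width: 1.001
```

```bash
python3 - <<'E'
from m import *
print(atz(T,up((84,160),4,(80,140)),.15))
E
python3 go.py .4676 -.17 .108 .164
```

```text
tall [ 0.4502 -0.0987  0.1448] [ 0.  -0.1] [-0.1  0. ]
cone [ 0.4676 -0.17    0.1294] [ 0.1 -0.3] [-0.5  0. ]
jar [ 0.4789 -0.2477  0.1109] [ 0.1 -0.2] [-0.4  0. ]
square [ 0.4915 -0.3167  0.1297] [ 0.2 -0.4] [-0.9  0.1]
dst [0.555  0.2178 0.0966 0.3824 0.0767 0.0578] [ 0.1  0.8 -0.4  0.5 -0.2 -0.3  0.3 -0.8  2.1 -0.8 -0.4  0.4 -1.5  0.2
  0.2 -0.1]
src [ 0.4708 -0.21    0.1636  0.3018  0.0774  0.0604] [ 0.9 -0.1 -1.2  0.2  0.8 -1.2 -1.   0.1 -1.4 -1.4  0.6  1. ]
[0.53906084 0.36381731 0.15      ]
t [-0.0013  0.0063  0.133 ] r [-0.0002 -0.0002 -0.0002]
11.25 [ 0.4678 -0.1649  0.2144] [0.38 0.66 0.16] 1.001
```

drive_tool(targets=[{"tx": -0.0013,"ty": 0.006,"tz": 0.01,"rx": 0.0,"ry": 0.0,"rz": 0.0},{"tx": -0.0013,"ty": 0.006,"tz": 0.04,"rx": 0.0,"ry": 0.0,"rz": 0.0},{"tx": -0.0013,"ty": 0.006,"tz": 0.07,"rx": 0.0,"ry": 0.0,"rz": 0.0},{"tx": -0.0013,"ty": 0.006,"tz": 0.1,"rx": 0.0,"ry": 0.0,"rz": 0.0},{"tx": -0.0013,"ty": 0.006,"tz": 0.12,"rx": 0.0,"ry": 0.0,"rz": 0.0},{"tx": -0.0013,"ty": 0.006,"tz": 0.133,"rx": 0.0,"ry": 0.0,"rz": 0.0},{"tx": -0.0013,"ty": 0.006,"tz": 0.133,"rx": 0.0,"ry": 0.0,"rz": 0.0}])

```text
t: 11.95
tool_pos: [0.4665, -0.1702, 0.1063]
tcp_rot: [-3.13, -0.256, 0.004]
force: [-0.1, -0.3, 0.8]
width: 1.0
```

drive_tool(targets=[{"tx": 0.0,"ty": 0.0,"tz": 0.0,"rx": 0.0,"ry": 0.0,"rz": 0.0},{"tx": 0.0,"ty": 0.0,"tz": 0.0,"rx": 0.0,"ry": 0.0,"rz": 0.0},{"tx": 0.0,"ty": 0.0,"tz": 0.0,"rx": 0.0,"ry": 0.0,"rz": 0.0},{"tx": 0.0,"ty": 0.0,"tz": 0.0,"rx": 0.0,"ry": 0.0,"rz": 0.0},{"tx": 0.0,"ty": 0.0,"tz": 0.0,"rx": 0.0,"ry": 0.0,"rz": 0.0},{"tx": 0.0,"ty": 0.0,"tz": 0.0,"rx": 0.0,"ry": 0.0,"rz": 0.0},{"tx": 0.0,"ty": 0.0,"tz": 0.0,"rx": 0.0,"ry": 0.0,"rz": 0.0}], grip=0.0, squeeze=50)

```text
t: 12.65
tool_pos: [0.4678, -0.1711, 0.1084]
tcp_rot: [3.131, 0.254, 0.002]
force: [0.3, 0.9, 6.5]
width: 0.314
```

Run:
```python
from h import *
for n in("side","top"):
    d=get_image(n); im=d["image"][:,:,::-1]
    c=im[150:340,190:350] if n=="side" else im[140:220,80:260]
    cv2.imwrite(f"pics/{n}7.png",cv2.resize(c,None,fx=3,fy=3,interpolation=cv2.INTER_CUBIC))
```

```text
(no output)
```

View pics/side7.png

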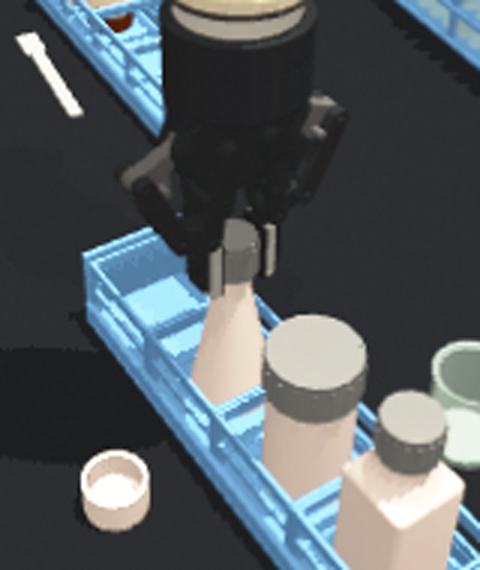

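drive_tool(targets=[{"tx": 0.0,"ty": 0.0,"tz": -0.01,"rx": 0.0,"ry": 0.0,"rz": 0.0},{"tx": 0.0,"ty": 0.0,"tz": -0.03,"rx": 0.0,"ry": 0.0,"rz": 0.0},{"tx": 0.0,"ty": 0.0,"tz": -0.06,"rx": 0.0,"ry": 0.0,"rz": 0.0},{"tx": 0.0,"ty": 0.0,"tz": -0.09,"rx": 0.0,"ry": 0.0,"rz": 0.0},{"tx": 0.0,"ty": 0.0,"tz": -0.115,"rx": 0.0,"ry": 0.0,"rz": 0.0},{"tx": 0.0,"ty": 0.0,"tz": -0.125,"rx": 0.0,"ry": 0.0,"rz": 0.0},{"tx": 0.0,"ty": 0.0,"tz": -0.125,"rx": 0.0,"ry": 0.0,"rz": 0.0}])

```text
t: 13.45
tool_pos: [0.4676, -0.1711, 0.2086]
tcp_rot: [3.131, 0.255, 0.003]
force: [-0.2, 0.1, -2.0]
width: 0.309
```

```bash
python3 go.py .555 .2178 .21 .0966
```

```text
t [ 0.1864 -0.462  -0.0017] r [ 0.0002 -0.0006  0.0209]
13.45 [ 0.4676 -0.1711  0.2086] [-0.23  0.1  -2.  ] 0.309
```

drive_tool(targets=[{"tx": 0.006,"ty": -0.015,"tz": 0.0,"rx": 0.0,"ry": 0.0,"rz": 0.001},{"tx": 0.018,"ty": -0.045,"tz": 0.0,"rx": 0.0,"ry": 0.0,"rz": 0.002},{"tx": 0.036,"ty": -0.09,"tz": 0.0,"rx": 0.0,"ry": 0.0,"rz": 0.004},{"tx": 0.056,"ty": -0.14,"tz": 0.0,"rx": 0.0,"ry": 0.0,"rz": 0.006},{"tx": 0.077,"ty": -0.19,"tz": 0.0,"rx": 0.0,"ry": 0.0,"rz": 0.009},{"tx": 0.097,"ty": -0.24,"tz": 0.0,"rx": 0.0,"ry": 0.0,"rz": 0.011},{"tx": 0.117,"ty": -0.29,"tz": 0.0,"rx": 0.0,"ry": 0.0,"rz": 0.013},{"tx": 0.137,"ty": -0.34,"tz": 0.0,"rx": 0.0,"ry": 0.0,"rz": 0.015},{"tx": 0.153,"ty": -0.38,"tz": 0.0,"rx": 0.0,"ry": 0.0,"rz": 0.017},{"tx": 0.166,"ty": -0.412,"tz": 0.0,"rx": 0.0,"ry": 0.0,"rz": 0.019}])

```text
t: 14.45
tool_pos: [0.5437, 0.1799, 0.2058]
tcp_rot: [-3.137, -0.166, 0.005]
force: [0.6, 0.6, -0.6]
width: 0.312
```

drive_tool(targets=[{"tx": 0.009,"ty": -0.025,"tz": 0.0,"rx": 0.0,"ry": 0.0,"rz": 0.001},{"tx": 0.015,"ty": -0.04,"tz": 0.0,"rx": 0.0,"ry": 0.0,"rz": 0.002},{"tx": 0.018,"ty": -0.048,"tz": 0.0,"rx": 0.0,"ry": 0.0,"rz": 0.002},{"tx": 0.019,"ty": -0.051,"tz": 0.0,"rx": 0.0,"ry": 0.0,"rz": 0.002},{"tx": 0.019,"ty": -0.051,"tz": 0.0,"rx": 0.0,"ry": 0.0,"rz": 0.002},{"tx": 0.019,"ty": -0.051,"tz": 0.0,"rx": 0.0,"ry": 0.0,"rz": 0.002}])

```text
t: 15.05
tool_pos: [0.5558, 0.2163, 0.2077]
tcp_rot: [3.137, 0.148, -0.001]
force: [-0.3, -0.1, -2.0]
width: 0.313
```

```bash
python3 go.py .555 .2178 .111 .0966;python3 - <<'E'
from h import *
for n in("side","top"):
    d=get_image(n); im=d["image"][:,:,::-1]
    c=im[30:220,150:310] if n=="side" else im[140:220,80:260]
    cv2.imwrite(f"pics/{n}8.png",cv2.resize(c,None,fx=3,fy=3,interpolation=cv2.INTER_CUBIC))
E
```

```text
t [-0.0008 -0.0021  0.1209] r [ 0.0002  0.0002 -0.0008]
15.05 [0.5558 0.2163 0.2077] [-0.26 -0.12 -2.01] 0.313
```

View pics/side8.png

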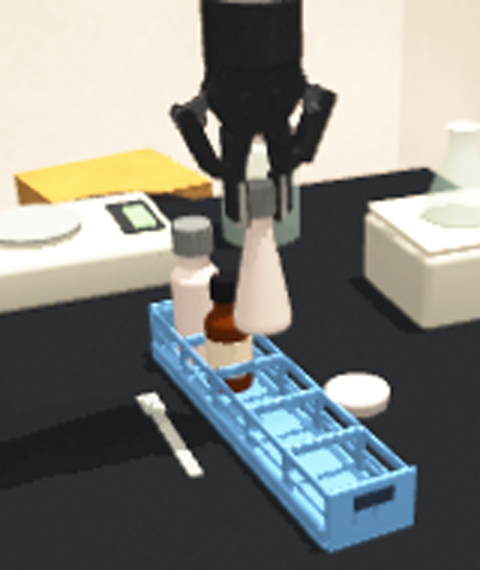

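Tall stands upright in the end bay, and the cone (crop px 265,270) is ahead of the middle bay. I'll lower it.

drive_tool(targets=[{"tx": -0.001,"ty": -0.002,"tz": 0.01,"rx": 0.0,"ry": 0.0,"rz": 0.0},{"tx": -0.001,"ty": -0.002,"tz": 0.03,"rx": 0.0,"ry": 0.0,"rz": 0.0},{"tx": -0.001,"ty": -0.002,"tz": 0.06,"rx": 0.0,"ry": 0.0,"rz": 0.0},{"tx": -0.001,"ty": -0.002,"tz": 0.085,"rx": 0.0,"ry": 0.0,"rz": 0.0},{"tx": -0.001,"ty": -0.002,"tz": 0.105,"rx": 0.0,"ry": 0.0,"rz": 0.0},{"tx": -0.001,"ty": -0.002,"tz": 0.115,"rx": 0.0,"ry": 0.0,"rz": 0.0},{"tx": -0.001,"ty": -0.002,"tz": 0.12,"rx": 0.0,"ry": 0.0,"rz": 0.0},{"tx": -0.001,"ty": -0.002,"tz": 0.122,"rx": 0.0,"ry": 0.0,"rz": 0.0},{"tx": -0.001,"ty": -0.002,"tz": 0.122,"rx": 0.0,"ry": 0.0,"rz": 0.0}])

```text
t: 16.05
tool_pos: [0.5555, 0.2195, 0.1105]
tcp_rot: [-3.138, -0.151, -0.001]
force: [-0.6, -0.6, -1.6]
width: 0.309
```

drive_tool(targets=[{"tx": 0.0,"ty": 0.0,"tz": 0.0015,"rx": 0.0,"ry": 0.0,"rz": 0.0},{"tx": 0.0,"ty": 0.0,"tz": 0.003,"rx": 0.0,"ry": 0.0,"rz": 0.0},{"tx": 0.0,"ty": 0.0,"tz": 0.003,"rx": 0.0,"ry": 0.0,"rz": 0.0}])

```text
t: 16.35
tool_pos: [0.5557, 0.2197, 0.1085]
tcp_rot: [-3.137, -0.151, -0.002]
force: [-1.0, 0.6, 2.5]
width: 0.313
```

Touching down. I'll release.

drive_tool(targets=[{"tx": 0.0,"ty": 0.0,"tz": 0.001,"rx": 0.0,"ry": 0.0,"rz": 0.0},{"tx": 0.0,"ty": 0.0,"tz": 0.001,"rx": 0.0,"ry": 0.0,"rz": 0.0}])

```text
t: 16.55
tool_pos: [0.5558, 0.2198, 0.1085]
tcp_rot: [-3.137, -0.151, -0.002]
force: [-1.0, -0.8, 9.0]
width: 0.314
```

drive_tool(targets=[{"tx": 0.0,"ty": 0.0,"tz": 0.0,"rx": 0.0,"ry": 0.0,"rz": 0.0},{"tx": 0.0,"ty": 0.0,"tz": 0.0,"rx": 0.0,"ry": 0.0,"rz": 0.0},{"tx": 0.0,"ty": 0.0,"tz": 0.0,"rx": 0.0,"ry": 0.0,"rz": 0.0},{"tx": 0.0,"ty": 0.0,"tz": 0.0,"rx": 0.0,"ry": 0.0,"rz": 0.0},{"tx": 0.0,"ty": 0.0,"tz": 0.0,"rx": 0.0,"ry": 0.0,"rz": 0.0},{"tx": 0.0,"ty": 0.0,"tz": 0.0,"rx": 0.0,"ry": 0.0,"rz": 0.0}], grip=1.0)

```text
t: 17.15
tool_pos: [0.555, 0.2194, 0.1068]
tcp_rot: [3.138, 0.151, -0.0]
force: [0.6, -0.4, 0.0]
width: 1.001
```

drive_tool(targets=[{"tx": 0.0,"ty": 0.0,"tz": -0.02,"rx": 0.0,"ry": 0.0,"rz": 0.0},{"tx": 0.0,"ty": 0.0,"tz": -0.06,"rx": 0.0,"ry": 0.0,"rz": 0.0},{"tx": 0.0,"ty": 0.0,"tz": -0.1,"rx": 0.0,"ry": 0.0,"rz": 0.0},{"tx": 0.0,"ty": 0.0,"tz": -0.12,"rx": 0.0,"ry": 0.0,"rz": 0.0},{"tx": 0.0,"ty": 0.0,"tz": -0.12,"rx": 0.0,"ry": 0.0,"rz": 0.0}])

```text
t: 17.65
tool_pos: [0.5569, 0.2199, 0.2055]
tcp_rot: [-3.136, -0.151, -0.008]
force: [0.4, -1.1, -0.9]
width: 0.998
```

```bash
python3 go.py .4789 -.2477 .2 .164
```

```text
t [-0.1532  0.5725  0.0049] r [-0.0006 -0.0017 -0.0216]
17.65 [0.5569 0.2199 0.2055] [ 0.4  -1.13 -0.95] 0.998
```

drive_tool(targets=[{"tx": -0.152,"ty": 0.572,"tz": 0.004,"rx": 0.0,"ry": 0.0,"rz": -0.021},{"tx": -0.152,"ty": 0.572,"tz": 0.004,"rx": 0.0,"ry": 0.0,"rz": -0.021},{"tx": -0.152,"ty": 0.572,"tz": 0.004,"rx": 0.0,"ry": 0.0,"rz": -0.021},{"tx": -0.152,"ty": 0.572,"tz": 0.004,"rx": 0.0,"ry": 0.0,"rz": -0.021},{"tx": -0.152,"ty": 0.572,"tz": 0.004,"rx": 0.0,"ry": 0.0,"rz": -0.021},{"tx": -0.152,"ty": 0.572,"tz": 0.004,"rx": 0.0,"ry": 0.0,"rz": -0.021},{"tx": -0.152,"ty": 0.572,"tz": 0.004,"rx": 0.0,"ry": 0.0,"rz": -0.021},{"tx": -0.152,"ty": 0.572,"tz": 0.004,"rx": 0.0,"ry": 0.0,"rz": -0.021},{"tx": -0.152,"ty": 0.572,"tz": 0.004,"rx": 0.0,"ry": 0.0,"rz": -0.021},{"tx": -0.152,"ty": 0.572,"tz": 0.004,"rx": 0.0,"ry": 0.0,"rz": -0.021}])

```text
t: 18.65
tool_pos: [0.4755, -0.2529, 0.1988]
tcp_rot: [3.13, 0.244, -0.003]
force: [0.8, 0.7, 0.9]
width: 0.998
```

drive_tool(targets=[{"tx": 0.0,"ty": 0.0,"tz": 0.0,"rx": 0.0,"ry": 0.0,"rz": 0.0},{"tx": 0.0,"ty": 0.0,"tz": 0.0,"rx": 0.0,"ry": 0.0,"rz": 0.0},{"tx": 0.0,"ty": 0.0,"tz": 0.0,"rx": 0.0,"ry": 0.0,"rz": 0.0}])

```text
t: 18.95
tool_pos: [0.478, -0.2458, 0.1989]
tcp_rot: [-3.129, -0.258, 0.002]
force: [0.1, -0.3, 1.0]
width: 0.999
```

```bash
python3 go.py .4789 -.2477 .087 .164;python3 - <<'E'
from h import *
for n in("side","top"):
    d=get_image(n); im=d["image"][:,:,::-1]
    c=im[30:220,150:310] if n=="side" else im[140:250,80:400]
    cv2.imwrite(f"pics/{n}9.png",cv2.resize(c,None,fx=2.5,fy=2.5,interpolation=cv2.INTER_CUBIC))
E
```

```text
t [0.0009 0.0028 0.1398] r [-0.0006  0.0004  0.0002]
18.95 [ 0.478  -0.2458  0.1989] [ 0.13 -0.32  1.02] 0.999
```

View pics/top9.png

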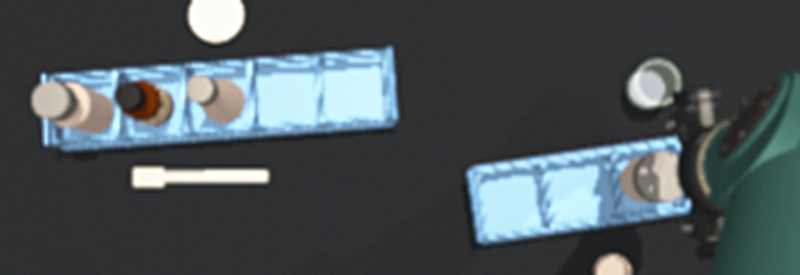

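Run:
```python
from m import *
print(tri([T,S],[(343,171.5),(348,275)]))
```

```text
tall [ 0.4502 -0.0987  0.1448] [ 0.  -0.1] [-0.1  0. ]
cone [ 0.4676 -0.17    0.1294] [ 0.1 -0.3] [-0.5  0. ]
jar [ 0.4789 -0.2477  0.1109] [ 0.1 -0.2] [-0.4  0. ]
square [ 0.4915 -0.3167  0.1297] [ 0.2 -0.4] [-0.9  0.1]
dst [0.555  0.2178 0.0966 0.3824 0.0767 0.0578] [ 0.1  0.8 -0.4  0.5 -0.2 -0.3  0.3 -0.8  2.1 -0.8 -0.4  0.4 -1.5  0.2
  0.2 -0.1]
src [ 0.4708 -0.21    0.1636  0.3018  0.0774  0.0604] [ 0.9 -0.1 -1.2  0.2  0.8 -1.2 -1.   0.1 -1.4 -1.4  0.6  1. ]
[ 0.58369641 -0.25484978  0.05516384]
```

drive_tool(targets=[{"tx": 0.001,"ty": 0.003,"tz": 0.01,"rx": 0.0,"ry": 0.0,"rz": 0.0},{"tx": 0.001,"ty": 0.003,"tz": 0.04,"rx": 0.0,"ry": 0.0,"rz": 0.0},{"tx": 0.001,"ty": 0.003,"tz": 0.07,"rx": 0.0,"ry": 0.0,"rz": 0.0},{"tx": 0.001,"ty": 0.003,"tz": 0.1,"rx": 0.0,"ry": 0.0,"rz": 0.0},{"tx": 0.001,"ty": 0.003,"tz": 0.125,"rx": 0.0,"ry": 0.0,"rz": 0.0},{"tx": 0.001,"ty": 0.003,"tz": 0.139,"rx": 0.0,"ry": 0.0,"rz": 0.0},{"tx": 0.001,"ty": 0.003,"tz": 0.139,"rx": 0.0,"ry": 0.0,"rz": 0.0}])

```text
t: 19.75
tool_pos: [0.4784, -0.2491, 0.087]
tcp_rot: [-3.13, -0.255, 0.004]
force: [-0.3, 0.6, 0.3]
width: 1.0
```

drive_tool(targets=[{"tx": 0.0,"ty": 0.0,"tz": 0.0,"rx": 0.0,"ry": 0.0,"rz": 0.0},{"tx": 0.0,"ty": 0.0,"tz": 0.0,"rx": 0.0,"ry": 0.0,"rz": 0.0},{"tx": 0.0,"ty": 0.0,"tz": 0.0,"rx": 0.0,"ry": 0.0,"rz": 0.0},{"tx": 0.0,"ty": 0.0,"tz": 0.0,"rx": 0.0,"ry": 0.0,"rz": 0.0},{"tx": 0.0,"ty": 0.0,"tz": 0.0,"rx": 0.0,"ry": 0.0,"rz": 0.0},{"tx": 0.0,"ty": 0.0,"tz": 0.0,"rx": 0.0,"ry": 0.0,"rz": 0.0}], grip=0.0, squeeze=50)

```text
t: 20.35
tool_pos: [0.48, -0.2504, 0.0898]
tcp_rot: [3.13, 0.254, 0.003]
force: [-0.3, 1.0, 6.5]
width: 0.603
```

Run:
```python
from h import *
for n in("side",):
    d=get_image(n); im=d["image"][:,:,::-1]
    c=im[170:370,200:380]
    cv2.imwrite(f"pics/{n}10.png",cv2.resize(c,None,fx=3,fy=3,interpolation=cv2.INTER_CUBIC))
```

```text
(no output)
```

View pics/side10.png

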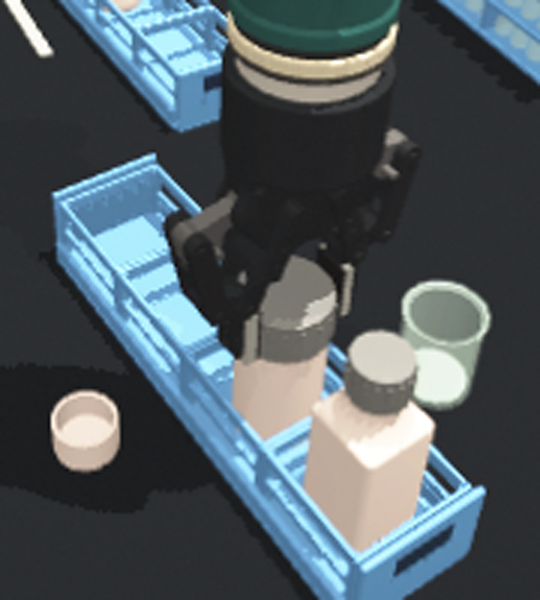

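drive_tool(targets=[{"tx": 0.0,"ty": 0.0,"tz": -0.01,"rx": 0.0,"ry": 0.0,"rz": 0.0},{"tx": 0.0,"ty": 0.0,"tz": -0.03,"rx": 0.0,"ry": 0.0,"rz": 0.0},{"tx": 0.0,"ty": 0.0,"tz": -0.06,"rx": 0.0,"ry": 0.0,"rz": 0.0},{"tx": 0.0,"ty": 0.0,"tz": -0.09,"rx": 0.0,"ry": 0.0,"rz": 0.0},{"tx": 0.0,"ty": 0.0,"tz": -0.115,"rx": 0.0,"ry": 0.0,"rz": 0.0},{"tx": 0.0,"ty": 0.0,"tz": -0.125,"rx": 0.0,"ry": 0.0,"rz": 0.0},{"tx": 0.0,"ty": 0.0,"tz": -0.125,"rx": 0.0,"ry": 0.0,"rz": 0.0}])

```text
t: 21.1
tool_pos: [0.4796, -0.2502, 0.1896]
tcp_rot: [3.13, 0.255, 0.003]
force: [-0.3, -0.7, -1.5]
width: 0.604
```

```bash
python3 go.py .5622 .1441 .19 .0966
```

```text
t [ 0.1815 -0.4697 -0.0006] r [ 0.0003 -0.0007  0.0209]
21.1 [ 0.4796 -0.2502  0.1896] [-0.27 -0.65 -1.54] 0.604
```

drive_tool(targets=[{"tx": 0.006,"ty": -0.015,"tz": 0.0,"rx": 0.0,"ry": 0.0,"rz": 0.001},{"tx": 0.018,"ty": -0.045,"tz": 0.0,"rx": 0.0,"ry": 0.0,"rz": 0.002},{"tx": 0.035,"ty": -0.09,"tz": 0.0,"rx": 0.0,"ry": 0.0,"rz": 0.004},{"tx": 0.054,"ty": -0.14,"tz": 0.0,"rx": 0.0,"ry": 0.0,"rz": 0.006},{"tx": 0.073,"ty": -0.19,"tz": 0.0,"rx": 0.0,"ry": 0.0,"rz": 0.009},{"tx": 0.093,"ty": -0.24,"tz": 0.0,"rx": 0.0,"ry": 0.0,"rz": 0.011},{"tx": 0.112,"ty": -0.29,"tz": 0.0,"rx": 0.0,"ry": 0.0,"rz": 0.013},{"tx": 0.131,"ty": -0.34,"tz": 0.0,"rx": 0.0,"ry": 0.0,"rz": 0.015},{"tx": 0.148,"ty": -0.383,"tz": 0.0,"rx": 0.0,"ry": 0.0,"rz": 0.017},{"tx": 0.161,"ty": -0.418,"tz": 0.0,"rx": 0.0,"ry": 0.0,"rz": 0.019}])

```text
t: 22.1
tool_pos: [0.551, 0.105, 0.1868]
tcp_rot: [-3.137, -0.166, 0.005]
force: [0.7, -0.2, -1.8]
width: 0.606
```

drive_tool(targets=[{"tx": 0.01,"ty": -0.027,"tz": 0.0,"rx": 0.0,"ry": 0.0,"rz": 0.001},{"tx": 0.016,"ty": -0.042,"tz": 0.0,"rx": 0.0,"ry": 0.0,"rz": 0.002},{"tx": 0.019,"ty": -0.049,"tz": 0.0,"rx": 0.0,"ry": 0.0,"rz": 0.002},{"tx": 0.02,"ty": -0.052,"tz": 0.0,"rx": 0.0,"ry": 0.0,"rz": 0.002},{"tx": 0.02,"ty": -0.052,"tz": 0.0,"rx": 0.0,"ry": 0.0,"rz": 0.002},{"tx": 0.02,"ty": -0.052,"tz": 0.0,"rx": 0.0,"ry": 0.0,"rz": 0.002}])

```text
t: 22.7
tool_pos: [0.5637, 0.1422, 0.1885]
tcp_rot: [3.137, 0.147, -0.001]
force: [-0.8, 0.0, -1.8]
width: 0.605
```

```bash
python3 go.py .5622 .1441 .0915 .0966;python3 - <<'E'
from h import *
for n in("side","top"):
    d=get_image(n); im=d["image"][:,:,::-1]
    c=im[30:220,150:310] if n=="side" else im[140:220,80:260]
    cv2.imwrite(f"pics/{n}11.png",cv2.resize(c,None,fx=3,fy=3,interpolation=cv2.INTER_CUBIC))
E
```

```text
t [-0.0015 -0.0027  0.1212] r [ 0.0002  0.0002 -0.0009]
22.7 [0.5637 0.1422 0.1885] [-0.82  0.03 -1.76] 0.605
```

View pics/side11.png

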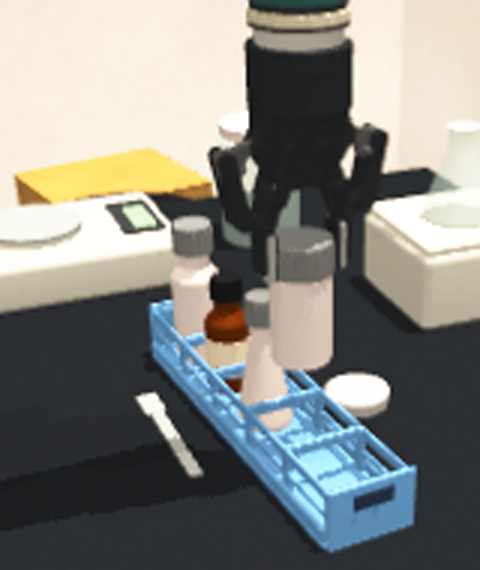

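drive_tool(targets=[{"tx": -0.001,"ty": -0.002,"tz": 0.01,"rx": 0.0,"ry": 0.0,"rz": 0.0},{"tx": -0.001,"ty": -0.002,"tz": 0.03,"rx": 0.0,"ry": 0.0,"rz": 0.0},{"tx": -0.001,"ty": -0.002,"tz": 0.06,"rx": 0.0,"ry": 0.0,"rz": 0.0},{"tx": -0.001,"ty": -0.002,"tz": 0.085,"rx": 0.0,"ry": 0.0,"rz": 0.0},{"tx": -0.001,"ty": -0.002,"tz": 0.105,"rx": 0.0,"ry": 0.0,"rz": 0.0},{"tx": -0.001,"ty": -0.002,"tz": 0.115,"rx": 0.0,"ry": 0.0,"rz": 0.0},{"tx": -0.001,"ty": -0.002,"tz": 0.119,"rx": 0.0,"ry": 0.0,"rz": 0.0},{"tx": -0.001,"ty": -0.002,"tz": 0.121,"rx": 0.0,"ry": 0.0,"rz": 0.0},{"tx": -0.001,"ty": -0.002,"tz": 0.121,"rx": 0.0,"ry": 0.0,"rz": 0.0}])

```text
t: 23.7
tool_pos: [0.5634, 0.1454, 0.0921]
tcp_rot: [-3.138, -0.151, -0.002]
force: [0.5, -0.2, -0.9]
width: 0.604
```

drive_tool(targets=[{"tx": 0.0,"ty": 0.0,"tz": 0.0015,"rx": 0.0,"ry": 0.0,"rz": 0.0},{"tx": 0.0,"ty": 0.0,"tz": 0.003,"rx": 0.0,"ry": 0.0,"rz": 0.0},{"tx": 0.0,"ty": 0.0,"tz": 0.003,"rx": 0.0,"ry": 0.0,"rz": 0.0}])

```text
t: 24.0
tool_pos: [0.5635, 0.1455, 0.0898]
tcp_rot: [-3.138, -0.151, -0.002]
force: [-0.1, 0.7, 0.7]
width: 0.606
```

drive_tool(targets=[{"tx": 0.0,"ty": 0.0,"tz": 0.001,"rx": 0.0,"ry": 0.0,"rz": 0.0},{"tx": 0.0,"ty": 0.0,"tz": 0.0015,"rx": 0.0,"ry": 0.0,"rz": 0.0}])

```text
t: 24.2
tool_pos: [0.5635, 0.1456, 0.0897]
tcp_rot: [-3.137, -0.151, -0.001]
force: [-2.2, 0.2, 13.7]
width: 0.604
```

Contact. I'll release and go up.

drive_tool(targets=[{"tx": 0.0,"ty": 0.0,"tz": 0.0,"rx": 0.0,"ry": 0.0,"rz": 0.0},{"tx": 0.0,"ty": 0.0,"tz": 0.0,"rx": 0.0,"ry": 0.0,"rz": 0.0},{"tx": 0.0,"ty": 0.0,"tz": 0.0,"rx": 0.0,"ry": 0.0,"rz": 0.0},{"tx": 0.0,"ty": 0.0,"tz": 0.0,"rx": 0.0,"ry": 0.0,"rz": 0.0},{"tx": 0.0,"ty": 0.0,"tz": 0.0,"rx": 0.0,"ry": 0.0,"rz": 0.0},{"tx": 0.0,"ty": 0.0,"tz": 0.0,"rx": 0.0,"ry": 0.0,"rz": 0.0}], grip=1.0)

```text
t: 24.8
tool_pos: [0.5629, 0.1453, 0.088]
tcp_rot: [3.138, 0.151, -0.0]
force: [0.3, 0.0, -0.6]
width: 0.997
```

drive_tool(targets=[{"tx": 0.0,"ty": 0.0,"tz": -0.02,"rx": 0.0,"ry": 0.0,"rz": 0.0},{"tx": 0.0,"ty": 0.0,"tz": -0.06,"rx": 0.0,"ry": 0.0,"rz": 0.0},{"tx": 0.0,"ty": 0.0,"tz": -0.1,"rx": 0.0,"ry": 0.0,"rz": 0.0},{"tx": 0.0,"ty": 0.0,"tz": -0.14,"rx": 0.0,"ry": 0.0,"rz": 0.0},{"tx": 0.0,"ty": 0.0,"tz": -0.15,"rx": 0.0,"ry": 0.0,"rz": 0.0},{"tx": 0.0,"ty": 0.0,"tz": -0.15,"rx": 0.0,"ry": 0.0,"rz": 0.0}])

```text
t: 25.4
tool_pos: [0.5638, 0.1456, 0.2094]
tcp_rot: [-3.137, -0.151, -0.005]
force: [-0.2, 0.1, -0.7]
width: 1.004
```

```bash
python3 go.py .4915 -.317 .208 .164
```

```text
t [-0.1455  0.5669  0.0008] r [-0.0003 -0.001  -0.0216]
25.4 [0.5638 0.1456 0.2094] [-0.19  0.11 -0.7 ] 1.004
```

drive_tool(targets=[{"tx": -0.145,"ty": 0.567,"tz": 0.001,"rx": 0.0,"ry": 0.0,"rz": -0.0215},{"tx": -0.145,"ty": 0.567,"tz": 0.001,"rx": 0.0,"ry": 0.0,"rz": -0.0215},{"tx": -0.145,"ty": 0.567,"tz": 0.001,"rx": 0.0,"ry": 0.0,"rz": -0.0215},{"tx": -0.145,"ty": 0.567,"tz": 0.001,"rx": 0.0,"ry": 0.0,"rz": -0.0215},{"tx": -0.145,"ty": 0.567,"tz": 0.001,"rx": 0.0,"ry": 0.0,"rz": -0.0215},{"tx": -0.145,"ty": 0.567,"tz": 0.001,"rx": 0.0,"ry": 0.0,"rz": -0.0215},{"tx": -0.145,"ty": 0.567,"tz": 0.001,"rx": 0.0,"ry": 0.0,"rz": -0.0215},{"tx": -0.145,"ty": 0.567,"tz": 0.001,"rx": 0.0,"ry": 0.0,"rz": -0.0215},{"tx": -0.145,"ty": 0.567,"tz": 0.001,"rx": 0.0,"ry": 0.0,"rz": -0.0215},{"tx": -0.145,"ty": 0.567,"tz": 0.001,"rx": 0.0,"ry": 0.0,"rz": -0.0215}])

```text
t: 26.4
tool_pos: [0.4878, -0.3234, 0.2059]
tcp_rot: [3.13, 0.244, -0.005]
force: [0.1, 0.2, 0.9]
width: 0.998
```

drive_tool(targets=[{"tx": 0.0,"ty": 0.0,"tz": 0.0,"rx": 0.0,"ry": 0.0,"rz": 0.0},{"tx": 0.0,"ty": 0.0,"tz": 0.0,"rx": 0.0,"ry": 0.0,"rz": 0.0},{"tx": 0.0,"ty": 0.0,"tz": 0.0,"rx": 0.0,"ry": 0.0,"rz": 0.0}])

```text
t: 26.7
tool_pos: [0.4913, -0.3147, 0.2061]
tcp_rot: [-3.128, -0.261, 0.002]
force: [-0.3, 0.8, 0.4]
width: 1.002
```

```bash
python3 go.py .4915 -.317 .108 .164;python3 - <<'E'
from h import *
for n in("side","top"):
    d=get_image(n); im=d["image"][:,:,::-1]
    c=im[60:370,180:380] if n=="side" else im[140:220,80:260]
    cv2.imwrite(f"pics/{n}12.png",cv2.resize(c,None,fx=1.9,fy=1.9,interpolation=cv2.INTER_CUBIC))
E
```

```text
t [-0.      0.0033  0.1227] r [-0.0009  0.0004  0.0008]
26.7 [ 0.4913 -0.3147  0.2061] [-0.3   0.78  0.45] 1.002
```

View pics/side12.png

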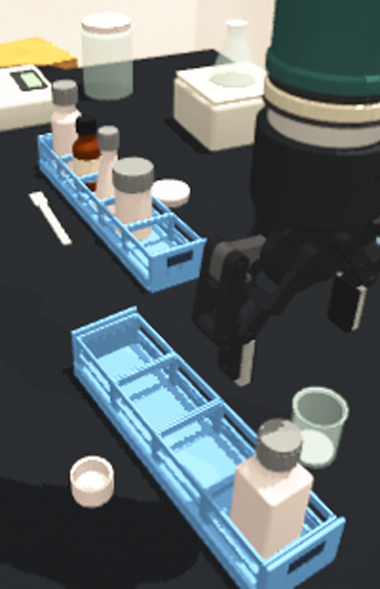

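drive_tool(targets=[{"tx": 0.0,"ty": 0.002,"tz": 0.01,"rx": 0.0,"ry": 0.0,"rz": 0.0},{"tx": 0.0,"ty": 0.002,"tz": 0.03,"rx": 0.0,"ry": 0.0,"rz": 0.0},{"tx": 0.0,"ty": 0.002,"tz": 0.06,"rx": 0.0,"ry": 0.0,"rz": 0.0},{"tx": 0.0,"ty": 0.002,"tz": 0.09,"rx": 0.0,"ry": 0.0,"rz": 0.0},{"tx": 0.0,"ty": 0.002,"tz": 0.112,"rx": 0.0,"ry": 0.0,"rz": 0.0},{"tx": 0.0,"ty": 0.002,"tz": 0.121,"rx": 0.0,"ry": 0.0,"rz": 0.0},{"tx": 0.0,"ty": 0.002,"tz": 0.121,"rx": 0.0,"ry": 0.0,"rz": 0.0}])

```text
t: 27.5
tool_pos: [0.4909, -0.318, 0.1094]
tcp_rot: [-3.13, -0.258, 0.003]
force: [0.1, -0.5, 0.1]
width: 1.002
```

drive_tool(targets=[{"tx": 0.0,"ty": 0.0,"tz": 0.0,"rx": 0.0,"ry": 0.0,"rz": 0.0},{"tx": 0.0,"ty": 0.0,"tz": 0.0,"rx": 0.0,"ry": 0.0,"rz": 0.0},{"tx": 0.0,"ty": 0.0,"tz": 0.0,"rx": 0.0,"ry": 0.0,"rz": 0.0},{"tx": 0.0,"ty": 0.0,"tz": 0.0,"rx": 0.0,"ry": 0.0,"rz": 0.0},{"tx": 0.0,"ty": 0.0,"tz": 0.0,"rx": 0.0,"ry": 0.0,"rz": 0.0},{"tx": 0.0,"ty": 0.0,"tz": 0.0,"rx": 0.0,"ry": 0.0,"rz": 0.0},{"tx": 0.0,"ty": 0.0,"tz": 0.0,"rx": 0.0,"ry": 0.0,"rz": 0.0}], grip=0.0, squeeze=50)

```text
t: 28.2
tool_pos: [0.4921, -0.3192, 0.1114]
tcp_rot: [3.13, 0.257, 0.003]
force: [0.2, 0.5, 6.0]
width: 0.358
```

Run:
```python
from h import *
for n in("side",):
    d=get_image(n); im=d["image"][:,:,::-1]
    c=im[200:384,230:400]
    cv2.imwrite(f"pics/{n}13.png",cv2.resize(c,None,fx=3,fy=3,interpolation=cv2.INTER_CUBIC))
```

```text
(no output)
```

View pics/side13.png

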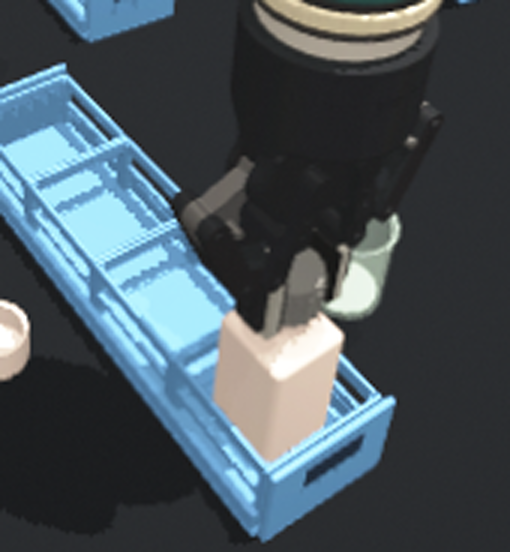

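The cap is gripped (30 mm for a 32 mm cap). I'll lift it.

drive_tool(targets=[{"tx": 0.0,"ty": 0.0,"tz": -0.01,"rx": 0.0,"ry": 0.0,"rz": 0.0},{"tx": 0.0,"ty": 0.0,"tz": -0.03,"rx": 0.0,"ry": 0.0,"rz": 0.0},{"tx": 0.0,"ty": 0.0,"tz": -0.06,"rx": 0.0,"ry": 0.0,"rz": 0.0},{"tx": 0.0,"ty": 0.0,"tz": -0.09,"rx": 0.0,"ry": 0.0,"rz": 0.0},{"tx": 0.0,"ty": 0.0,"tz": -0.115,"rx": 0.0,"ry": 0.0,"rz": 0.0},{"tx": 0.0,"ty": 0.0,"tz": -0.125,"rx": 0.0,"ry": 0.0,"rz": 0.0},{"tx": 0.0,"ty": 0.0,"tz": -0.125,"rx": 0.0,"ry": 0.0,"rz": 0.0}])

```text
t: 28.95
tool_pos: [0.4916, -0.3191, 0.2114]
tcp_rot: [3.13, 0.257, 0.002]
force: [0.2, 0.2, -0.9]
width: 0.358
```

```bash
python3 go.py .5693 .0705 .21 .0966
```

```text
t [ 0.1752 -0.4647  0.0015] r [ 0.0003 -0.0005  0.0213]
28.95 [ 0.4916 -0.3191  0.2114] [ 0.23  0.18 -0.89] 0.358
```

drive_tool(targets=[{"tx": 0.006,"ty": -0.015,"tz": 0.0,"rx": 0.0,"ry": 0.0,"rz": 0.001},{"tx": 0.018,"ty": -0.045,"tz": 0.0,"rx": 0.0,"ry": 0.0,"rz": 0.002},{"tx": 0.034,"ty": -0.09,"tz": 0.0,"rx": 0.0,"ry": 0.0,"rz": 0.004},{"tx": 0.053,"ty": -0.14,"tz": 0.0,"rx": 0.0,"ry": 0.0,"rz": 0.006},{"tx": 0.072,"ty": -0.19,"tz": 0.0,"rx": 0.0,"ry": 0.0,"rz": 0.009},{"tx": 0.09,"ty": -0.24,"tz": 0.0,"rx": 0.0,"ry": 0.0,"rz": 0.011},{"tx": 0.109,"ty": -0.29,"tz": 0.0,"rx": 0.0,"ry": 0.0,"rz": 0.013},{"tx": 0.128,"ty": -0.34,"tz": 0.0,"rx": 0.0,"ry": 0.0,"rz": 0.015},{"tx": 0.144,"ty": -0.383,"tz": 0.0,"rx": 0.0,"ry": 0.0,"rz": 0.017},{"tx": 0.157,"ty": -0.416,"tz": 0.0,"rx": 0.0,"ry": 0.0,"rz": 0.019}])

```text
t: 29.95
tool_pos: [0.5597, 0.0344, 0.2088]
tcp_rot: [-3.136, -0.169, 0.005]
force: [-1.1, -0.6, -1.4]
width: 0.356
```

drive_tool(targets=[{"tx": 0.009,"ty": -0.025,"tz": 0.0,"rx": 0.0,"ry": 0.0,"rz": 0.001},{"tx": 0.014,"ty": -0.039,"tz": 0.0,"rx": 0.0,"ry": 0.0,"rz": 0.002},{"tx": 0.017,"ty": -0.046,"tz": 0.0,"rx": 0.0,"ry": 0.0,"rz": 0.002},{"tx": 0.018,"ty": -0.049,"tz": 0.0,"rx": 0.0,"ry": 0.0,"rz": 0.002},{"tx": 0.018,"ty": -0.049,"tz": 0.0,"rx": 0.0,"ry": 0.0,"rz": 0.002},{"tx": 0.018,"ty": -0.049,"tz": 0.0,"rx": 0.0,"ry": 0.0,"rz": 0.002}])

```text
t: 30.55
tool_pos: [0.571, 0.0689, 0.2105]
tcp_rot: [3.137, 0.15, -0.001]
force: [-0.0, 0.3, -0.9]
width: 0.352
```

```bash
python3 go.py .5693 .0705 .1135 .0966;python3 - <<'E'
from h import *
for n in("side","top"):
    d=get_image(n); im=d["image"][:,:,::-1]
    c=im[30:220,150:310] if n=="side" else im[140:220,80:260]
    cv2.imwrite(f"pics/{n}14.png",cv2.resize(c,None,fx=3,fy=3,interpolation=cv2.INTER_CUBIC))
E
```

```text
t [-0.0019 -0.0023  0.1213] r [ 0.0002  0.0001 -0.0003]
30.55 [0.571  0.0689 0.2105] [-0.03  0.27 -0.93] 0.352
```

View pics/side14.png

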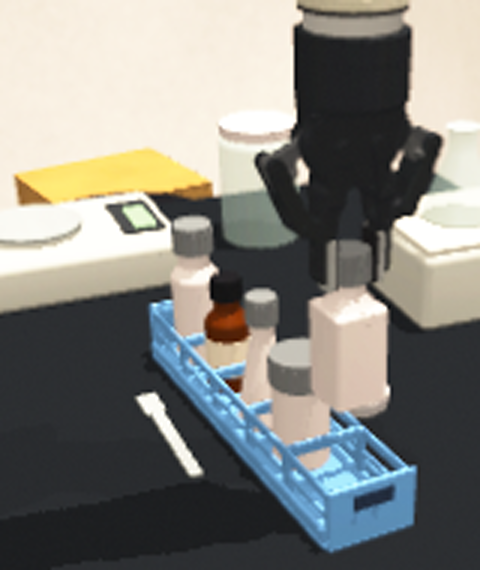

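drive_tool(targets=[{"tx": -0.002,"ty": -0.002,"tz": 0.01,"rx": 0.0,"ry": 0.0,"rz": 0.0},{"tx": -0.002,"ty": -0.002,"tz": 0.03,"rx": 0.0,"ry": 0.0,"rz": 0.0},{"tx": -0.002,"ty": -0.002,"tz": 0.06,"rx": 0.0,"ry": 0.0,"rz": 0.0},{"tx": -0.002,"ty": -0.002,"tz": 0.085,"rx": 0.0,"ry": 0.0,"rz": 0.0},{"tx": -0.002,"ty": -0.002,"tz": 0.105,"rx": 0.0,"ry": 0.0,"rz": 0.0},{"tx": -0.002,"ty": -0.002,"tz": 0.115,"rx": 0.0,"ry": 0.0,"rz": 0.0},{"tx": -0.002,"ty": -0.002,"tz": 0.119,"rx": 0.0,"ry": 0.0,"rz": 0.0},{"tx": -0.002,"ty": -0.002,"tz": 0.121,"rx": 0.0,"ry": 0.0,"rz": 0.0},{"tx": -0.002,"ty": -0.002,"tz": 0.121,"rx": 0.0,"ry": 0.0,"rz": 0.0}])

```text
t: 31.55
tool_pos: [0.57, 0.0718, 0.1142]
tcp_rot: [-3.138, -0.153, -0.002]
force: [-0.4, 0.9, -1.1]
width: 0.36
```

drive_tool(targets=[{"tx": 0.0,"ty": 0.0,"tz": 0.0015,"rx": 0.0,"ry": 0.0,"rz": 0.0},{"tx": 0.0,"ty": 0.0,"tz": 0.003,"rx": 0.0,"ry": 0.0,"rz": 0.0},{"tx": 0.0,"ty": 0.0,"tz": 0.003,"rx": 0.0,"ry": 0.0,"rz": 0.0}])

```text
t: 31.85
tool_pos: [0.5696, 0.0719, 0.1115]
tcp_rot: [-3.138, -0.154, -0.001]
force: [-0.6, 0.2, -0.7]
width: 0.358
```

drive_tool(targets=[{"tx": 0.0,"ty": 0.0,"tz": 0.001,"rx": 0.0,"ry": 0.0,"rz": 0.0},{"tx": 0.0,"ty": 0.0,"tz": 0.0015,"rx": 0.0,"ry": 0.0,"rz": 0.0}])

```text
t: 32.05
tool_pos: [0.57, 0.072, 0.1113]
tcp_rot: [-3.137, -0.153, -0.001]
force: [-1.2, 1.3, 9.8]
width: 0.356
```

drive_tool(targets=[{"tx": 0.0,"ty": 0.0,"tz": 0.0,"rx": 0.0,"ry": 0.0,"rz": 0.0},{"tx": 0.0,"ty": 0.0,"tz": 0.0,"rx": 0.0,"ry": 0.0,"rz": 0.0},{"tx": 0.0,"ty": 0.0,"tz": 0.0,"rx": 0.0,"ry": 0.0,"rz": 0.0},{"tx": 0.0,"ty": 0.0,"tz": 0.0,"rx": 0.0,"ry": 0.0,"rz": 0.0},{"tx": 0.0,"ty": 0.0,"tz": 0.0,"rx": 0.0,"ry": 0.0,"rz": 0.0},{"tx": 0.0,"ty": 0.0,"tz": 0.0,"rx": 0.0,"ry": 0.0,"rz": 0.0}], grip=1.0)

```text
t: 32.65
tool_pos: [0.5695, 0.0719, 0.11]
tcp_rot: [3.138, 0.154, -0.0]
force: [-0.6, -0.2, 0.6]
width: 1.004
```

drive_tool(targets=[{"tx": 0.0,"ty": 0.0,"tz": -0.02,"rx": 0.0,"ry": 0.0,"rz": 0.0},{"tx": 0.0,"ty": 0.0,"tz": -0.06,"rx": 0.0,"ry": 0.0,"rz": 0.0},{"tx": 0.0,"ty": 0.0,"tz": -0.12,"rx": 0.0,"ry": 0.0,"rz": 0.0},{"tx": 0.0,"ty": 0.05,"tz": -0.13,"rx": 0.0,"ry": 0.0,"rz": 0.0},{"tx": 0.0,"ty": 0.1,"tz": -0.13,"rx": 0.0,"ry": 0.0,"rz": 0.0},{"tx": 0.0,"ty": 0.16,"tz": -0.13,"rx": 0.0,"ry": 0.0,"rz": 0.0},{"tx": 0.0,"ty": 0.22,"tz": -0.13,"rx": 0.0,"ry": 0.0,"rz": 0.0},{"tx": 0.0,"ty": 0.28,"tz": -0.13,"rx": 0.0,"ry": 0.0,"rz": 0.0},{"tx": 0.0,"ty": 0.3,"tz": -0.13,"rx": 0.0,"ry": 0.0,"rz": 0.0},{"tx": 0.0,"ty": 0.3,"tz": -0.13,"rx": 0.0,"ry": 0.0,"rz": 0.0}])

```text
t: 33.65
tool_pos: [0.5924, -0.1712, 0.2143]
tcp_rot: [3.136, 0.143, 0.0]
force: [-0.6, -0.3, 0.4]
width: 1.001
```

Run:
```python
from h import *
for n in("side","top"):
    d=get_image(n); im=d["image"][:,:,::-1]
    np.savez(f"{n}F.npz",**d)
    c=im[90:220,180:300] if n=="side" else im[150:210,85:250]
    cv2.imwrite(f"pics/{n}F.png",cv2.resize(c,None,fx=4.4,fy=4.4,interpolation=cv2.INTER_CUBIC))
```

```text
(no output)
```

View pics/sideF.png

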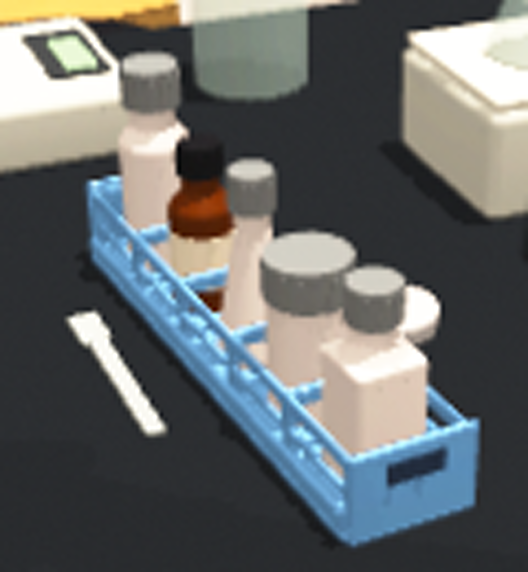

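View pics/topF.png

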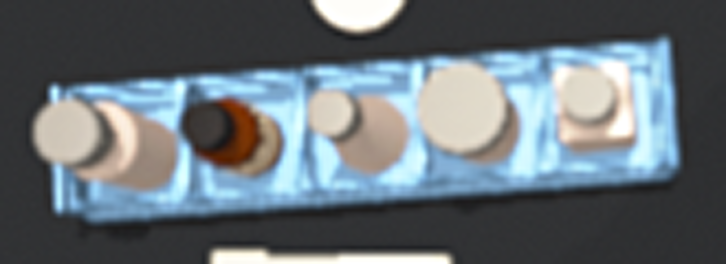

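```bash
python3 - <<'E' | tail -5
from m import *
a=D[2]
top=dict(tall=(67,132),cone=(334,113),jar=(461,107),square=(588,93),ref=(207,125))
side=dict(tall=(149,72),cone=(252,174),jar=(309,256),square=(374,285),ref=(199,146))
for k,b in dict(tall=.148,cone=0,jar=-.074,square=-.148,ref=.074).items():
    X=tri([T,S],[up(top[k],4.4,(85,150)),up(side[k],4.4,(180,90))])
    z=dict(tall=.15,cone=.134,jar=.112,square=.13,ref=.122)[k]
    o=[]
    for Y in(X,atz(T,up(top[k],4.4,(85,150)),z)):
        d=Y[:2]-D[:2]; o.append(np.round([d[0]*np.cos(a)+d[1]*np.sin(a),-d[0]*np.sin(a)+d[1]*np.cos(a)-b],4))
    print(k,X.round(4),"tri off",o[0],"top off",o[1])
E
```

```text
tall [0.5403 0.3681 0.1436] tri off [-0.0001  0.0031] top off [-0.0016  0.0009]
cone [0.5556 0.2173 0.1321] tri off [ 0.0005 -0.0005] top off [-0.0005 -0.0006]
jar [0.5632 0.1482 0.1101] tri off [0.0014 0.004 ] top off [0.0003 0.0041]
square [0.5702 0.0735 0.1275] tri off [0.0012 0.0029] top off [0.0005 0.0029]
ref [0.5484 0.2941 0.1203] tri off [0.0007 0.0026] top off [-0.0001  0.0023]
```

```bash
python3 -c "
from station import *
print(finish_job())"
```

```text
the job is handed in; nothing more can be done
None
```

All four samples are in the five-bay rack in their original left-to-right order: tall, cone, jar, square. I handed the job in at about 34 s. They stand in the bays at +148, 0, −74 and −148 mm. The brown reference bottle stayed in its bay at +74 mm.

- **Setting down:** I gripped each sample by its cap and lowered it until the wrist force rose (7–14 N) before opening the fingers.
- **Position in the bay:** In the last pictures, each cap centre lay within about 5 mm of its bay centre, against the 16 mm allowed. All five bottles look upright, but I did not measure lean as an angle.
- **Height:** The measured cap-top heights agreed with the given sizes to about 2.5 mm, apart from the tall bottle. It read about 6 mm low, as it did in the source rack (5 mm low). I take that as a measurement bias rather than a bad seating.
- **Reference bottle:** It stands 2–3 mm from its bay centre. I did not measure its exact position at the start, but it looks unmoved.

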